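# Make up the packing and signing trays

## Task

Make up the two drawer trays from the stock on the desk: the packing kit in the green tray is the tape dispenser and the marker, the signing kit in the grey tray is the stapler, the blue pen and the white pen with red ends. Lay each thing flat in a compartment that fits it, along its length: the dispenser or stapler on its base in the wide bay, the pens and the marker one to a groove, whichever groove you like. Set things down rather than dropping them, and leave the foldback clip and the memory stick where they are.

Things in the scene. Friction and masses are not known exactly. Their poses are not given: they have to be found in the camera images.
- green_tray: Green drawer tray, 178 (x) x 180 (y) x 18 mm, fixed. Origin: centre of underside, z up; inner floor at z = 4 mm. Three compartments side by side, each 172 mm long along y, centred on y = 0: a bay 70 mm wide (centre line x = -50 mm) and two grooves 36 mm wide (x = +17 and +67 mm). Gaps in ribs and side walls over |y| < 28 mm leave a channel across the tray along x, at floor level, for fingers.
- grey_tray: Grey drawer tray, fixed; same shape, size, origin and axes as the green one. In both, the ribs between compartments are 14 mm wide, tops at z = 13.5 mm; the outer walls are 4 mm thick, tops at z = 18 mm. Both trays are empty at the start.
- tape_dispenser: Black tape dispenser, clear roll, 46 (x) x 147 (y) x 79 mm, about 0.45 kg, upright. Origin: centre of underside; y lengthwise. Base 46 mm wide, 23 mm high (29 at its ends). Flat cheeks beside the roll, 40 mm over their outsides, span y = -4 to +56, up to z = 54 mm: grasp there along x, at y = +20, z = 45 mm. Roll 18 mm wide, y = -1 to +53, up to z = 79 mm. Either way round will do.
- stapler: Stapler, dark-red top, black base, closed (fixed), 36 (x) x 144 (y) x 50 mm, about 0.28 kg, upright. Origin: centre of underside; y lengthwise, z up. Base 36 mm wide, 10 mm high; upper arm 24 mm wide from z = 19 to 50 mm: grasp at the middle along x, at about z = 33 mm. Either way round will do.
- marker: Thick marker pen, white with dark-blue cap and end, 17 (x) x 135 (y) x 16 mm, 18 g, lying flat. Origin: middle of its underside as it lies at the start; y lengthwise. Either way round will do.
- blue_pen: Slim ballpoint pen, blue all over, 12 (x) x 145 (y) x 9 mm, 13 g, lying flat. Origin: middle of its underside as it lies at the start; y lengthwise. Either way round will do.
- red_white_pen: Slim ballpoint pen, white with red ends, 11 (x) x 145 (y) x 9 mm, 13 g, lying flat. Origin: middle of its underside as it lies at the start; y lengthwise. Either way round will do.
- binder_clip: Black foldback clip with two bright wire handles, 32 (x) x 23 (y) x 43 mm, standing on its spine; in neither kit, stays where it is. Origin: centre of its underside.
- memory_stick: Black memory stick with bright metal plug, 16 (x) x 53 (y) x 8 mm; in neither kit, stays where it lies. Origin: centre of its underside; y lengthwise.
Not all that is in view belongs to the job. Several things have the shape of the marker; the one meant has the colours described above.

How it is judged:
By the outcome, as a careful person would: the job done as asked, in the order asked, and still so for the second after the job is handed in, with the robot touching nothing.
It also fails if it takes over 125 s, if anything falls off the work surface, if the arm or the gripper's body presses on something with over 40 N, if the wrist force passes 120 N, or if a joint passes its speed limit or range.

## Robot

A 6-joint arm with a two-finger parallel gripper is mounted at the origin on a cart in front of the work surface, level with it; the furniture and walls round the work are solid. World frame = base frame: x ahead of the robot, y to its left, z up, the work surface at z = 0. Lengths are in m, angles in rad, forces in N, time in s.
With the tool pointing down it reaches from about 0.3 to 0.775 m from the base axis. Payload 14.6 kg.
Tool frame: the origin (TCP) lies on the mounting face of the last link; the fingertips stand 199 mm ahead of it and the grasp point (between the pads) lies 180 mm ahead of it; z points along the fingers, y is the line along which they close (so a half turn about z gives the same grasp; the last joint's range is limited). The gripper opens to 94 mm and grips with 3 to 60 N. Pads are 16 mm wide; open, the fingers measure 119 mm over their backs; the gripper's body (75 mm by 177 mm) begins 78 mm behind the grasp point.
Start: joints at [1.079, 0.3, 1.521, -0, 1.321, -0.067], TCP at [0.227, 0.501, 0.405] pointing down, gripper open.
Joint ranges: [-3.03, 3.03], [-0.79, 2.21], [0.23, 2.52], [-1.04, 4.18], [0, 3.07], [-2.55, 2.55]. Speed limits (rad/s): [2.22, 2.22, 2.57, 3.14, 3.14, 3.14].

## Interface

Orientations are given as [roll, pitch, yaw] about the fixed x, y, z axes, in that order (R = Rz(yaw) Ry(pitch) Rx(roll)).
In Python, from station import get_obs, camera, hand_in gives the robot as it stands.
- The arm moves only by the tool apply_moves, never from a script. Its argument "increments" is a list of rows, each an object of numbers: "tx", "ty", "tz": the shift along the tool's x, y, z as a fraction of full scale; "ax", "ay", "az": the turn, a rotation vector about the tool's x, y, z as a fraction of full scale. In form: [{"tx": .., "ty": .., "tz": .., "ax": .., "ay": .., "az": ..}, ...]. A call has 1 to 12 rows; each row shifts and turns the commanded pose from where the row before left it, along the tool's axes as they then stand; what a row does not reach is not made up. Full scale, the value 1, is 30 mm for a shift and 5 degrees for a turn. A row lasts 1/8 s, in which the tool goes at most 62.5 mm and 10.7 degrees, less where a joint would pass 70% of its speed; a pose out of reach is approached as far as the arm can. A call with a number of a shift or a turn outside -1 to 1 is refused whole. A call with a gripper value outside its range is refused whole. "jaw" is the closure, from 0 (fully open) to 1 (shut), set as the call begins (left out, the last holds). The fingers move at their own pace and stop on an object; "force" is the grip in N (left out, the last holds). Time passes only in rows, so rows that do not move let the fingers close. It gives the time, the measured TCP pose, the force, the opening and the grip force at its end, in the units of the state.
- get_obs(): the state, without advancing time (a new reading comes with each control period).
- camera(name): name is "side" or "top" or "wrist"; returns a dict with "pixels" (384x512x3 uint8, red, green, blue), "camera_matrix" (3x3 intrinsics, pixels), "dist" ([k1, k2, p1, p2, k3] as OpenCV has them; the pictures are not rectified), "R" (3x3) and "t" (3): a world point X has camera coordinates R X + t; the wrist camera has in their place "T_tool_cam" (4x4, takes a point from camera to tool coordinates, whose origin is the TCP and whose axes are the flange's). Camera axes: x right, y down, z forward; pixel columns grow to the right and rows downward; lengths in m; the calibration is good to about 2 mm. A picture is of the moment at which its call begins: read the wrist's pose just before it. There is no depth.
- hand_in(): hands the job in; it is judged then, once.
The state is a dict: "time_s": time; "qpos": joint angles; "joint_vel": joint speeds; "tau": joint torques, N m; "ee_pos": TCP position; "eef_rot": TCP orientation; "force": force on the tool from outside, world axes, zero at the start; "moment": the same for the moment, N m; "grip_width": finger opening in m; "grip_force": force on a finger pad.
Only numpy, scipy, OpenCV 4.12 (cv2) and the standard library are available. Lean on these libraries where they do the work, as an engineer would, in place of code of your own. Each camera call takes 0.05 s, during which the arm holds its last target. There are 200 camera calls.

## Working session

There is one attempt and no reset: what is moved stays moved. The work goes in short steps, Python scripts to look and compute and a tool call to move; the robot and the scene stay as the last step left them, time stands still between calls to the robot, and variables do not carry over. Pictures are saved under pics/ and viewed, at most 14 in all, crops included, and the job is handed in when it is done.

Besides the shell and the picture viewer there is one more tool, called as name(argument=value, ...), one argument or row to a line, values as JSON. apply_moves: Moves the arm, as the interface text tells. Its arguments: {"type":"object","properties":{"increments":{"type":"array"},"jaw":{"type":"number"},"force":{"type":"number"}},"required":["increments"]}

```bash
mkdir -p pics; cat > h.py <<'E'
import numpy as np,cv2
from station import get_obs,camera
def snap(n,f,scale=1.5):
    o=get_obs();c=camera(n);im=cv2.cvtColor(c["pixels"],cv2.COLOR_RGB2BGR)
    np.savez('last_%s.npz'%n,im=im,K=c["camera_matrix"],d=c["dist"],**({'R':c['R'],'t':c['t']} if 'R' in c else {'T':c['T_tool_cam'],'p':o['ee_pos'],'e':o['eef_rot']}))
    cv2.imwrite('pics/'+f,cv2.resize(im,None,fx=scale,fy=scale,interpolation=cv2.INTER_CUBIC))
def rpy(e):
    from scipy.spatial.transform import Rotation as Ro
    return Ro.from_euler('xyz',e).as_matrix()
def pose(n):
    L=np.load('last_%s.npz'%n)
    if 'R' in L: return L,L['R'],L['t'].ravel()
    W=np.eye(4);W[:3,:3]=rpy(L['e']);W[:3,3]=L['p'];C=np.linalg.inv(W@L['T']);return L,C[:3,:3],C[:3,3]
def p2w(n,uv,z=0):
    L,R,t=pose(n)
    q=cv2.undistortPoints(np.array(uv,float).reshape(-1,1,2),L['K'],L['d']).reshape(-1,2)
    o=-R.T@t;out=[]
    for a in q:
        d=R.T@np.array([a[0],a[1],1]);out.append(o+d*(z-o[2])/d[2])
    return np.array(out)
def w2p(n,X):
    L,R,t=pose(n);return cv2.projectPoints(np.array(X,float).reshape(-1,1,3),cv2.Rodrigues(R)[0],t,L['K'],L['d'])[0].reshape(-1,2)
E
python3 - <<'E'
from h import *
snap('top','top0.png');snap('side','side0.png')
print(get_obs())
for n in('top','side'):
    L,R,t=pose(n);print(n,-R.T@t,R.round(2).tolist())
E
```

```text
{'time_s': 0.1, 'qpos': array([ 1.07938549e+00,  3.00423020e-01,  1.52149700e+00, -1.24993185e-05,
        1.32069939e+00, -6.66022206e-02]), 'joint_vel': array([-1.17456829e-03, -1.31058757e-03, -1.82840111e-03,  7.02361501e-07,
        2.31565251e-03,  1.69301789e-03]), 'tau': array([ 1.75564976e-03, -5.32648301e+01, -3.53274643e+01,  7.09791784e-02,
        2.36307346e-02, -1.20050831e-04]), 'ee_pos': array([0.2266743 , 0.50109244, 0.40414817]), 'eef_rot': array([-3.14056737e+00, -5.62529771e-05,  2.71678711e+00]), 'force': array([-0.2645136 , -0.34486299, -0.23394419]), 'moment': array([-0.02811084, -0.00102472,  0.0490477 ]), 'grip_force': 0.0, 'grip_width': 0.09381483479856201}
top [ 0.24144194 -0.06918706  1.11519089] [[0.0, -1.0, -0.0], [-0.97, -0.0, -0.23], [0.23, 0.0, -0.97]]
side [ 1.23384205 -0.06331545  0.63140698] [[-0.01, 1.0, 0.01], [0.61, 0.01, -0.79], [-0.79, 0.0, -0.61]]
```

View pics/top0.png

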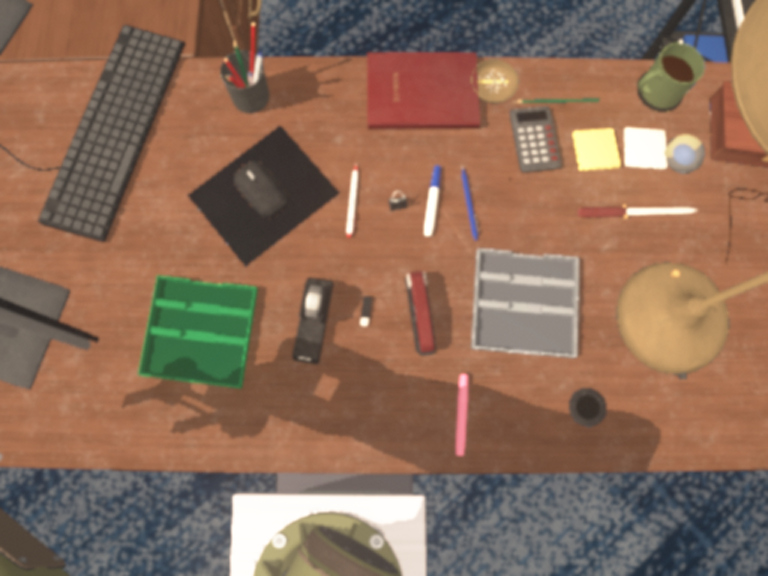

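View pics/side0.png

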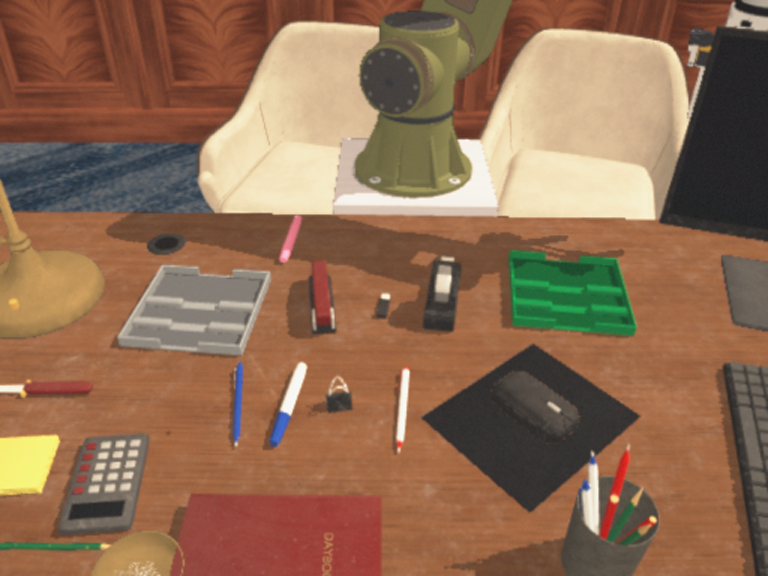

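Top view (768x576): the marker could be the white/blue one at (432,200), the pink one at (462,413), the blue pen at (469,203), the white/red pen at (352,200), the letter opener at (640,211), or the green pencil at (558,100). I choose (432,200) as the marker, (469,203) as the blue pen and (352,200) as the red/white pen. The dispenser is at (313,320), the stapler at (421,312), the green tray at (198,331) and the grey tray at (526,303).

```bash
python3 - <<'E'
from h import *
im=np.load('last_top.npz')['im']
# native crop cols 90-400, rows 105-265
a=cv2.resize(im[105:265,190:345],None,fx=3.7,fy=3.7,interpolation=cv2.INTER_CUBIC)
cv2.imwrite('pics/c1.png',a)
N=lambda l:[[x/1.5,y/1.5] for x,y in l]
print('green',p2w('top',N([(158,278),(256,285),(243,387),(141,375)]),.018)[:,:2].round(3).tolist())
print('grey',p2w('top',N([(477,250),(579,255),(578,356),(473,349)]),.018)[:,:2].round(3).tolist())
for n,l,z in[('marker',[(437,168),(429,235)],.008),('blue',[(463,168),(476,238)],.005),('rw',[(355,166),(349,235)],.005),('disp base',[(294,360),(318,362)],.029),('stapler',[(415,272),(427,352)],.03)]:
    w=p2w('top',N(l),z);d=w[1]-w[0];print(n,w[:,:2].round(3).tolist(),w.mean(0)[:2].round(3),np.hypot(*d[:2]).round(3),np.degrees(np.arctan2(d[1],d[0])).round(1))
c=camera('wrist');print(c['T_tool_cam'].round(3).tolist(),c['camera_matrix'].round(0).tolist())
E
```

```text
green [[0.516, 0.306], [0.504, 0.132], [0.327, 0.146], [0.345, 0.323]]
grey [[0.569, -0.257], [0.56, -0.438], [0.38, -0.424], [0.393, -0.244]]
marker [[0.729, -0.19], [0.599, -0.173]] [ 0.664 -0.182] 0.131 172.4
blue [[0.73, -0.239], [0.595, -0.258]] [ 0.663 -0.248] 0.137 -172.0
rw [[0.733, -0.039], [0.6, -0.03]] [ 0.667 -0.034] 0.134 175.9
disp base [[0.372, 0.06], [0.368, 0.019]] [0.37 0.04] 0.041 -94.5
stapler [[0.525, -0.146], [0.386, -0.164]] [ 0.455 -0.155] 0.14 -172.4
[[-0.0, -0.964, -0.265, 0.078], [1.0, 0.0, -0.001, 0.0], [0.001, -0.265, 0.964, 0.021], [0.0, 0.0, 0.0, 1.0]] [[313.0, 0.0, 257.0], [0.0, 313.0, 190.0], [0.0, 0.0, 1.0]]
```

View pics/c1.png

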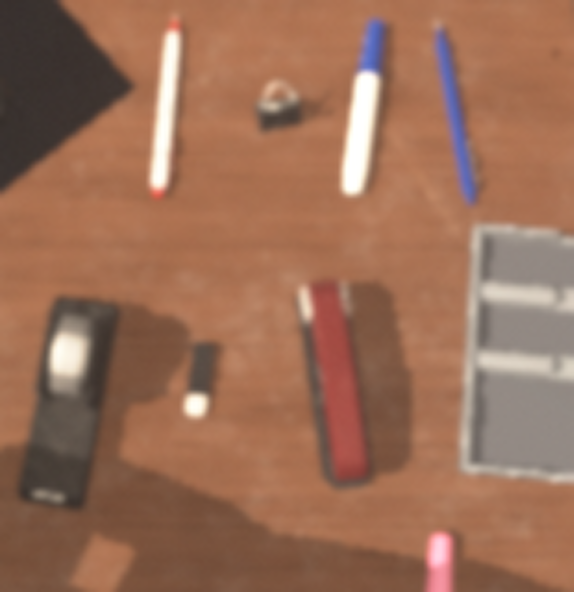

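The crop confirms it: the marker is at (362,105) with its blue cap, the slim blue pen at (455,112), the white pen with red ends at (165,105), the dispenser with its roll at the far end, and the stapler at (335,380). Next I work out the first move.

```bash
cat >> h.py <<'E'
def go(x,y,z,yaw,o=None):
    "turn first (az units, +-), then shift in tool axes after the turn; units of full scale. z = TCP height"
    o=o or get_obs();cy=np.degrees(o['eef_rot'][2]);dy=(yaw-cy+180)%360-180
    d=np.array([x,y,z])-o['ee_pos'];a=np.radians(yaw)
    R=rpy([np.pi,0,a]);t=R.T@d/.03
    print('t %.2f at'%o['time_s'],o['ee_pos'].round(4),'yaw %.1f'%cy,'| az units %.2f'%(-dy/5),'tx,ty,tz units',t.round(2),'grip',round(o['grip_width'],4))
E
python3 - <<'E'
from h import *
C=lambda l:[[190+x/3.7,105+y/3.7] for x,y in l]
w=np.vstack([p2w('top',C([(52,500)]),.025),p2w('top',C([(90,301)]),.025)])
d=w[1]-w[0];th=np.degrees(np.arctan2(d[1],d[0]));m=w.mean(0);u=d/np.linalg.norm(d)
print(w.round(3),np.linalg.norm(d),th,m, m+.02*u)
g=m+.02*u
go(g[0],g[1],.30,th+180)
E
```

```text
[[0.372 0.04  0.025]
 [0.512 0.017 0.025]] 0.14234471352396585 -9.423602782081227 [0.44199907 0.02822508 0.025     ] [0.46172916 0.02495043 0.025     ]
t 0.15 at [0.2267 0.5011 0.4042] yaw 155.7 | az units -2.98 tx,ty,tz units [-10.33 -14.37   3.47] grip 0.0937
```

apply_moves(
  increments=[
    {"az": -1,"ty": -0.9},
    {"az": -1,"ty": -0.9},
    {"az": -1,"ty": -0.9},
    {"ty": -1},
    {"ty": -1},
    {"ty": -1,"tx": -0.8},
    {"ty": -1,"tx": -0.9},
    {"ty": -1,"tx": -0.9},
    {"ty": -1,"tx": -0.9},
    {"ty": -1,"tx": -0.9,"tz": 0.5},
    {"ty": -1,"tx": -0.9,"tz": 0.5},
    {"ty": -1,"tx": -0.9,"tz": 0.5},
  ],
  jaw=0,
  force=25,
)

```text
schema error: expected keys tx, ty, tz, ax, ay, az
```

```bash
python3 - <<'E'
from h import *
go(.462,.025,.30,170.6)
E
```

```text
t 0.15 at [0.2267 0.5011 0.4042] yaw 155.7 | az units -2.99 tx,ty,tz units [-10.33 -14.38   3.47] grip 0.0937
```

All six keys are needed in every row.

apply_moves(
  increments=[
    {"tx": 0,"ty": -0.9,"tz": 0,"ax": 0,"ay": 0,"az": -1},
    {"tx": 0,"ty": -0.9,"tz": 0,"ax": 0,"ay": 0,"az": -1},
    {"tx": 0,"ty": -0.9,"tz": 0,"ax": 0,"ay": 0,"az": -1},
    {"tx": 0,"ty": -1,"tz": 0,"ax": 0,"ay": 0,"az": 0},
    {"tx": 0,"ty": -1,"tz": 0,"ax": 0,"ay": 0,"az": 0},
    {"tx": -0.8,"ty": -1,"tz": 0,"ax": 0,"ay": 0,"az": 0},
    {"tx": -0.9,"ty": -1,"tz": 0,"ax": 0,"ay": 0,"az": 0},
    {"tx": -0.9,"ty": -1,"tz": 0,"ax": 0,"ay": 0,"az": 0},
    {"tx": -0.9,"ty": -1,"tz": 0,"ax": 0,"ay": 0,"az": 0},
    {"tx": -0.9,"ty": -1,"tz": 0.5,"ax": 0,"ay": 0,"az": 0},
    {"tx": -0.9,"ty": -1,"tz": 0.5,"ax": 0,"ay": 0,"az": 0},
    {"tx": -0.9,"ty": -1,"tz": 0.5,"ax": 0,"ay": 0,"az": 0},
  ],
  jaw=0,
  force=25,
)

```text
time_s: 1.65
ee_pos: [0.3401, 0.127, 0.3593]
eef_rot: [3.141, 0.0, 2.979]
force: [1.4, -0.0, -0.1]
grip_width: 0.0939
grip_force: 0.0
```

```bash
python3 - <<'E'
from h import *
go(.462,.025,.30,170.6)
E
```

```text
t 1.65 at [0.3401 0.127  0.3593] yaw 170.7 | az units 0.01 tx,ty,tz units [-4.57 -2.69  1.98] grip 0.0939
```

apply_moves(
  increments=[
    {"tx": -0.8,"ty": -0.5,"tz": 0.2,"ax": 0,"ay": 0,"az": 0},
    {"tx": -0.8,"ty": -0.5,"tz": 0.2,"ax": 0,"ay": 0,"az": 0},
    {"tx": -0.8,"ty": -0.5,"tz": 0.2,"ax": 0,"ay": 0,"az": 0},
    {"tx": -0.8,"ty": -0.5,"tz": 0.2,"ax": 0,"ay": 0,"az": 0},
    {"tx": -0.6,"ty": -0.2,"tz": 0.2,"ax": 0,"ay": 0,"az": 0},
    {"tx": 0,"ty": 0,"tz": 0,"ax": 0,"ay": 0,"az": 0},
  ],
)

```text
time_s: 2.4
ee_pos: [0.4417, 0.0442, 0.3291]
eef_rot: [-3.141, -0.001, 2.978]
force: [0.0, 0.5, -0.6]
grip_width: 0.0937
grip_force: 0.0
```

```bash
python3 - <<'E'
from h import *
snap('wrist','w1.png')
go(.462,.025,.30,170.6)
print(w2p('wrist',[(.462,.025,.054)])*1.5)
E
```

```text
t 2.45 at [0.4412 0.0446 0.3294] yaw 170.6 | az units 0.01 tx,ty,tz units [-0.79 -0.53  0.98] grip 0.0937
[[357.68239802 337.86270879]]
```

View pics/w1.png

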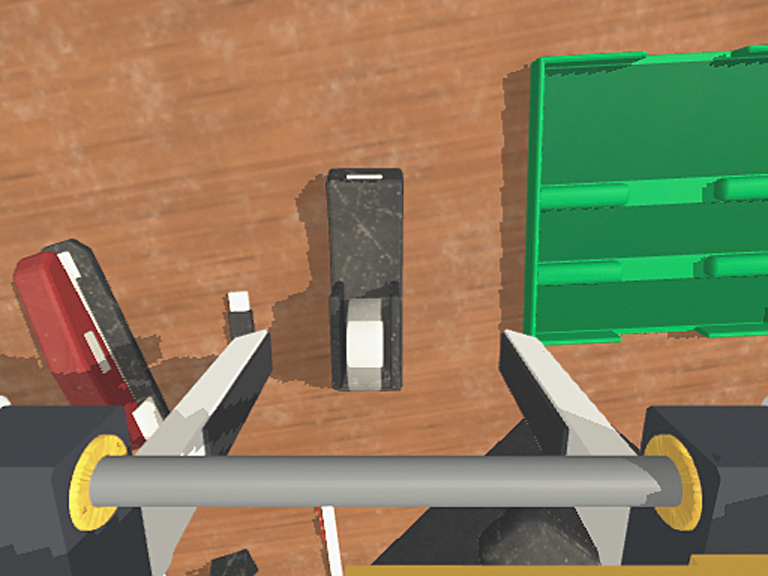

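The wrist view shows the dispenser vertical, with columns 328–403, the near end at row 170 and the cheeks at rows 285–388. The stapler and green tray are also in view.

```bash
python3 - <<'E'
from h import *
N=lambda l:[[x/1.5,y/1.5] for x,y in l]
e=p2w('wrist',N([(327,170),(403,170)]),.029);c=p2w('wrist',N([(330,283),(401,283),(331,390),(403,390)]),.054)
print(e.round(4),c.round(4),np.linalg.norm(e[1]-e[0]),np.linalg.norm(c[1]-c[0]),np.linalg.norm(c[3]-c[1]))
a=e.mean(0)[:2];b=c[2:].mean(0)[:2];d=b-a;print(np.degrees(np.arctan2(d[1],d[0])),np.linalg.norm(d))
# green tray corners tops .018
print(p2w('wrist',N([(540,58),(529,343)]),.018).round(4))
E
```

```text
[[0.3663 0.0228 0.029 ]
 [0.3735 0.0663 0.029 ]] [[0.427  0.0155 0.054 ]
 [0.4335 0.0549 0.054 ]
 [0.4923 0.0032 0.054 ]
 [0.4993 0.0458 0.054 ]] 0.044014682707019526 0.039903376162028256 0.06639422871854296
-9.035114831906021 0.1274338779871114
[[0.3256 0.1527 0.018 ]
 [0.4978 0.132  0.018 ]]
```

```bash
python3 - <<'E'
from h import *
go(.460,.030,.225,171)
E
```

```text
t 2.45 at [0.4412 0.0446 0.3294] yaw 170.6 | az units -0.07 tx,ty,tz units [-0.69 -0.38  3.48] grip 0.0937
```

apply_moves(
  increments=[
    {"tx": -0.35,"ty": -0.2,"tz": 0,"ax": 0,"ay": 0,"az": 0},
    {"tx": -0.35,"ty": -0.2,"tz": 0,"ax": 0,"ay": 0,"az": 0},
    {"tx": 0,"ty": 0,"tz": 0.8,"ax": 0,"ay": 0,"az": 0},
    {"tx": 0,"ty": 0,"tz": 0.8,"ax": 0,"ay": 0,"az": 0},
    {"tx": 0,"ty": 0,"tz": 0.8,"ax": 0,"ay": 0,"az": 0},
    {"tx": 0,"ty": 0,"tz": 0.7,"ax": 0,"ay": 0,"az": 0},
    {"tx": 0,"ty": 0,"tz": 0.4,"ax": 0,"ay": 0,"az": 0},
    {"tx": 0,"ty": 0,"tz": 0,"ax": 0,"ay": 0,"az": 0},
  ],
)

```text
time_s: 3.45
ee_pos: [0.4603, 0.0293, 0.2243]
eef_rot: [-3.141, -0.001, 2.979]
force: [0.0, -0.1, -0.0]
grip_width: 0.0939
grip_force: 0.0
```

apply_moves(
  increments=[
    {"tx": 0,"ty": 0,"tz": 0,"ax": 0,"ay": 0,"az": 0},
    {"tx": 0,"ty": 0,"tz": 0,"ax": 0,"ay": 0,"az": 0},
    {"tx": 0,"ty": 0,"tz": 0,"ax": 0,"ay": 0,"az": 0},
    {"tx": 0,"ty": 0,"tz": 0,"ax": 0,"ay": 0,"az": 0},
    {"tx": 0,"ty": 0,"tz": 0,"ax": 0,"ay": 0,"az": 0},
  ],
  jaw=1,
  force=30,
)

```text
time_s: 4.08
ee_pos: [0.4602, 0.0294, 0.2247]
eef_rot: [3.142, 0.0, 2.979]
force: [0.8, 0.0, -0.0]
grip_width: 0.0473
grip_force: 0.0
```

apply_moves(
  increments=[
    {"tx": 0,"ty": 0,"tz": -0.3,"ax": 0,"ay": 0,"az": 0},
    {"tx": 0,"ty": 0,"tz": -0.6,"ax": 0,"ay": 0,"az": 0},
    {"tx": 0,"ty": 0,"tz": -0.6,"ax": 0,"ay": 0,"az": 0},
    {"tx": 0,"ty": 0,"tz": -0.3,"ax": 0,"ay": 0,"az": 0},
    {"tx": 0,"ty": 0,"tz": 0,"ax": 0,"ay": 0,"az": 0},
  ],
)

```text
time_s: 4.7
ee_pos: [0.4601, 0.0294, 0.2789]
eef_rot: [3.142, 0.001, 2.979]
force: [0.2, 0.2, -5.5]
grip_width: 0.0407
grip_force: 30.0
```

```bash
python3 - <<'E'
from h import *
o=get_obs();print(o['grip_force'],o['force'],o['eef_rot'])
# target: dispenser +y (grasp at +20) -> world -y side; tray (-50, -20)
a=np.radians(-5.5);c=np.array([.422,.230]);R=np.array([[np.cos(a),-np.sin(a)],[np.sin(a),np.cos(a)]])
p=c+R@[-.05,-.02];print(p);go(p[0],p[1],.285,84.5)
E
```

```text
29.97846633195877 [ 0.1595517   0.20452413 -5.47368623] [3.14150444e+00 5.97943485e-04 2.97854903e+00]
[0.37031328 0.21488436]
t 4.70 at [0.4601 0.0294 0.2789] yaw 170.7 | az units 17.23 tx,ty,tz units [ 5.87 -3.57 -0.2 ] grip 0.0407
```

apply_moves(
  increments=[
    {"tx": 0,"ty": 0,"tz": 0,"ax": 0,"ay": 0,"az": 1},
    {"tx": 0,"ty": 0,"tz": 0,"ax": 0,"ay": 0,"az": 1},
    {"tx": 0,"ty": 0,"tz": 0,"ax": 0,"ay": 0,"az": 1},
    {"tx": 0,"ty": 0,"tz": 0,"ax": 0,"ay": 0,"az": 1},
    {"tx": 0,"ty": 0,"tz": 0,"ax": 0,"ay": 0,"az": 1},
    {"tx": 0,"ty": 0,"tz": 0,"ax": 0,"ay": 0,"az": 1},
    {"tx": 0,"ty": 0,"tz": 0,"ax": 0,"ay": 0,"az": 1},
    {"tx": 0,"ty": 0,"tz": 0,"ax": 0,"ay": 0,"az": 1},
    {"tx": 0,"ty": 0,"tz": 0,"ax": 0,"ay": 0,"az": 1},
    {"tx": 0,"ty": 0,"tz": 0,"ax": 0,"ay": 0,"az": 1},
    {"tx": 0,"ty": 0,"tz": 0,"ax": 0,"ay": 0,"az": 1},
    {"tx": 0,"ty": 0,"tz": 0,"ax": 0,"ay": 0,"az": 1},
  ],
)

```text
time_s: 6.2
ee_pos: [0.46, 0.0294, 0.2778]
eef_rot: [-3.14, -0.001, 1.928]
force: [0.2, -0.2, -4.6]
grip_width: 0.0405
grip_force: 30.0
```

apply_moves(
  increments=[
    {"tx": 0,"ty": 0,"tz": 0,"ax": 0,"ay": 0,"az": 1},
    {"tx": 0,"ty": 0,"tz": 0,"ax": 0,"ay": 0,"az": 1},
    {"tx": 0,"ty": 0,"tz": 0,"ax": 0,"ay": 0,"az": 1},
    {"tx": 0,"ty": 0,"tz": 0,"ax": 0,"ay": 0,"az": 1},
    {"tx": 0,"ty": 0,"tz": 0,"ax": 0,"ay": 0,"az": 1},
    {"tx": 0.5,"ty": -0.3,"tz": 0,"ax": 0,"ay": 0,"az": 0.2},
    {"tx": 1,"ty": -0.6,"tz": 0,"ax": 0,"ay": 0,"az": 0},
    {"tx": 1,"ty": -0.6,"tz": 0,"ax": 0,"ay": 0,"az": 0},
    {"tx": 1,"ty": -0.6,"tz": 0,"ax": 0,"ay": 0,"az": 0},
    {"tx": 1,"ty": -0.6,"tz": 0,"ax": 0,"ay": 0,"az": 0},
    {"tx": 0.9,"ty": -0.6,"tz": 0,"ax": 0,"ay": 0,"az": 0},
    {"tx": 0.5,"ty": -0.3,"tz": 0,"ax": 0,"ay": 0,"az": 0},
  ],
)

```text
time_s: 7.7
ee_pos: [0.3679, 0.2166, 0.2779]
eef_rot: [-3.14, 0.001, 1.479]
force: [0.4, 0.1, -5.5]
grip_width: 0.0414
grip_force: 30.0
```

```bash
python3 - <<'E'
from h import *
snap('wrist','w2.png')
go(.3703,.2149,.229,84.5)
E
```

```text
t 7.75 at [0.3676 0.2174 0.2779] yaw 84.7 | az units 0.05 tx,ty,tz units [-0.07  0.1   1.63] grip 0.0409
```

View pics/w2.png

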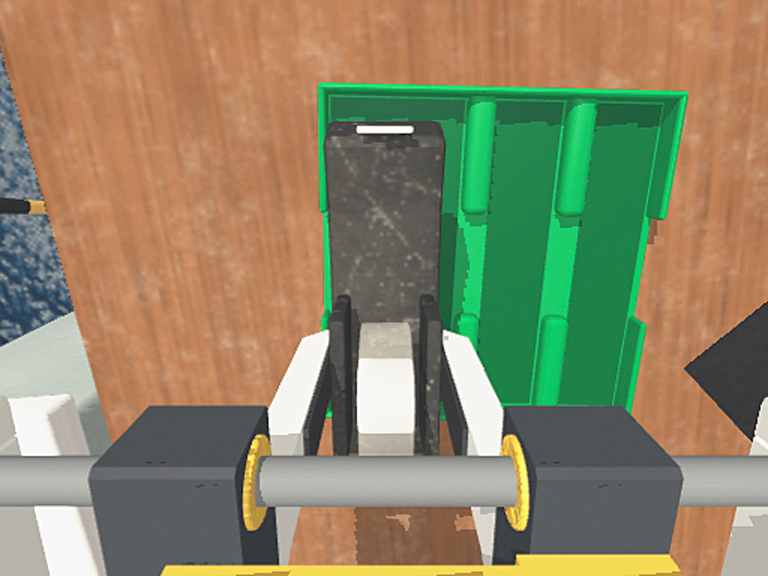

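The dispenser hangs over the bay. The tray's far corners are at (320,86) and (686,94), and the first rib is at column 480.

```bash
python3 - <<'E'
from h import *
N=lambda l:[[x/1.5,y/1.5] for x,y in l]
w=p2w('wrist',N([(320,86),(686,94)]),.018);print(w.round(4));d=(w[1]-w[0])[:2];a=np.arctan2(d[1],d[0]);print(np.linalg.norm(d),np.degrees(a))
c=w.mean(0)[:2]-.09*np.array([-np.sin(a),np.cos(a)]);print('centre',c)
b=p2w('wrist',N([(327,137),(445,137)]),.082);print('disp far end',b.round(4))
E
```

```text
[[0.3462 0.3286 0.018 ]
 [0.5189 0.3091 0.018 ]]
0.1738819049749153 -6.445614960313921
centre [0.42244511 0.22941721]
disp far end [[0.354  0.3024 0.082 ]
 [0.3959 0.2985 0.082 ]]
```

apply_moves(
  increments=[
    {"tx": -0.08,"ty": 0.1,"tz": 0.3,"ax": 0,"ay": 0,"az": 0.1},
    {"tx": 0,"ty": 0,"tz": 0.5,"ax": 0,"ay": 0,"az": 0},
    {"tx": 0,"ty": 0,"tz": 0.4,"ax": 0,"ay": 0,"az": 0},
    {"tx": 0,"ty": 0,"tz": 0.2,"ax": 0,"ay": 0,"az": 0},
    {"tx": 0,"ty": 0,"tz": 0,"ax": 0,"ay": 0,"az": 0},
  ],
)

```text
time_s: 8.38
ee_pos: [0.3716, 0.2127, 0.2362]
eef_rot: [-3.141, 0.001, 1.469]
force: [-0.3, 0.7, -4.7]
grip_width: 0.0409
grip_force: 30.0
```

apply_moves(
  increments=[
    {"tx": 0,"ty": 0,"tz": 0.07,"ax": 0,"ay": 0,"az": 0},
    {"tx": 0,"ty": 0,"tz": 0.06,"ax": 0,"ay": 0,"az": 0},
    {"tx": 0,"ty": 0,"tz": 0,"ax": 0,"ay": 0,"az": 0},
  ],
)

```text
time_s: 8.75
ee_pos: [0.3717, 0.213, 0.2336]
eef_rot: [3.141, -0.0, 1.469]
force: [-5.7, -3.4, 9.0]
grip_width: 0.0407
grip_force: 30.0
```

apply_moves(
  increments=[
    {"tx": 0,"ty": 0,"tz": 0,"ax": 0,"ay": 0,"az": 0},
    {"tx": 0,"ty": 0,"tz": 0,"ax": 0,"ay": 0,"az": 0},
    {"tx": 0,"ty": 0,"tz": 0,"ax": 0,"ay": 0,"az": 0},
    {"tx": 0,"ty": 0,"tz": -0.3,"ax": 0,"ay": 0,"az": 0},
    {"tx": 0,"ty": 0,"tz": -0.8,"ax": 0,"ay": 0,"az": 0},
    {"tx": 0,"ty": 0,"tz": -0.8,"ax": 0,"ay": 0,"az": 0},
    {"tx": 0,"ty": 0,"tz": -0.8,"ax": 0,"ay": 0,"az": 0},
  ],
  jaw=0.25,
)

```text
time_s: 9.62
ee_pos: [0.3715, 0.2128, 0.3151]
eef_rot: [3.141, -0.0, 1.469]
force: [0.8, 0.3, 0.2]
grip_width: 0.0706
grip_force: 0.0
```

```bash
python3 - <<'E'
from h import *
snap('wrist','w3.png')
# marker: end (plain) at .599,-.173, cap .729,-.19 ; use top estimate centre .664,-.182 axis 172.4 => tool yaw 172.4
go(.655,-.181,.27,173)
E
```

```text
t 9.68 at [0.372  0.2131 0.3179] yaw 84.2 | az units -17.77 tx,ty,tz units [-10.96 -11.89   1.6 ] grip 0.0704
```

View pics/w3.png

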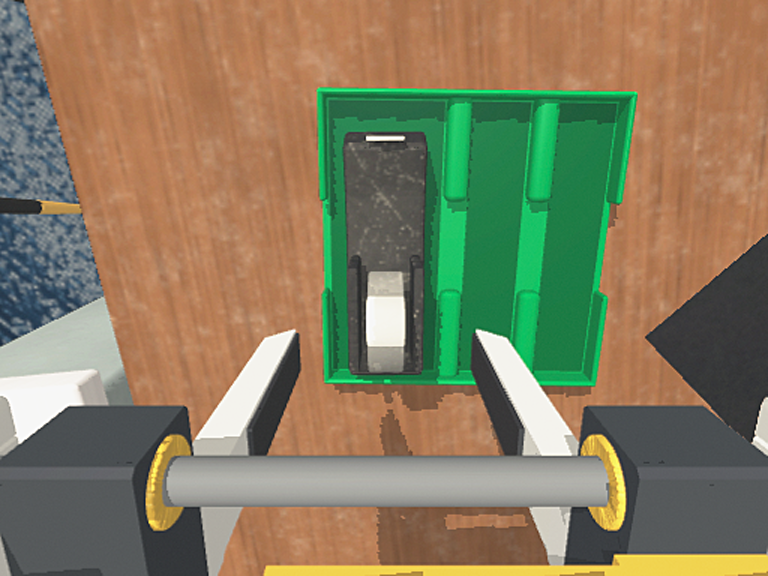

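The dispenser stands in the bay, from (385,137) at the top end to (387,374) at the bottom, with wall inner edges at rows 103 and 380. I'll check that it is flat numerically.

```bash
python3 - <<'E'
from h import *
N=lambda l:[[x/1.5,y/1.5] for x,y in l]
def tray(X,c=(.4224,.2294),a=np.radians(-6)):
    X=X[:,:2]-np.array(c);return np.c_[X[:,0]*np.cos(a)+X[:,1]*np.sin(a),-X[:,0]*np.sin(a)+X[:,1]*np.cos(a)].round(4)
w=p2w('wrist',N([(320,89),(636,94),(596,384),(325,383)]),.018);print(tray(w))
print('top end z33',tray(p2w('wrist',N([(344,143),(426,143),(345,133),(426,133)]),.033)))
print('bot end z33 / z58',tray(p2w('wrist',N([(350,374),(424,374)]),.033)),tray(p2w('wrist',N([(350,374),(424,374)]),.058)))
E
```

```text
[[-0.0855  0.0914]
 [ 0.0882  0.0893]
 [ 0.0877 -0.0863]
 [-0.0884 -0.0861]]
top end z33 [[-0.0717  0.0627]
 [-0.0279  0.0628]
 [-0.071   0.0678]
 [-0.028   0.0679]]
bot end z33 / z58 [[-0.0708 -0.0723]
 [-0.0256 -0.0722]] [[-0.0688 -0.06  ]
 [-0.0279 -0.0599]]
```

apply_moves(
  increments=[
    {"tx": 0,"ty": 0,"tz": 0,"ax": 0,"ay": 0,"az": -1},
    {"tx": 0,"ty": 0,"tz": 0,"ax": 0,"ay": 0,"az": -1},
    {"tx": 0,"ty": 0,"tz": 0,"ax": 0,"ay": 0,"az": -1},
    {"tx": 0,"ty": 0,"tz": 0,"ax": 0,"ay": 0,"az": -1},
    {"tx": 0,"ty": 0,"tz": 0,"ax": 0,"ay": 0,"az": -1},
    {"tx": 0,"ty": 0,"tz": 0,"ax": 0,"ay": 0,"az": -1},
    {"tx": 0,"ty": 0,"tz": 0,"ax": 0,"ay": 0,"az": -1},
    {"tx": 0,"ty": 0,"tz": 0,"ax": 0,"ay": 0,"az": -1},
    {"tx": 0,"ty": 0,"tz": 0,"ax": 0,"ay": 0,"az": -1},
    {"tx": 0,"ty": 0,"tz": 0,"ax": 0,"ay": 0,"az": -1},
    {"tx": 0,"ty": 0,"tz": 0,"ax": 0,"ay": 0,"az": -1},
    {"tx": 0,"ty": 0,"tz": 0,"ax": 0,"ay": 0,"az": -1},
  ],
  jaw=0.57,
)

```text
time_s: 11.18
ee_pos: [0.3716, 0.2129, 0.3139]
eef_rot: [3.141, 0.0, 2.519]
force: [-0.1, -0.0, 0.1]
grip_width: 0.0402
grip_force: 0.0
```

apply_moves(
  increments=[
    {"tx": 0,"ty": 0,"tz": 0,"ax": 0,"ay": 0,"az": -1},
    {"tx": 0,"ty": 0,"tz": 0,"ax": 0,"ay": 0,"az": -1},
    {"tx": 0,"ty": 0,"tz": 0,"ax": 0,"ay": 0,"az": -1},
    {"tx": 0,"ty": 0,"tz": 0,"ax": 0,"ay": 0,"az": -1},
    {"tx": 0,"ty": 0,"tz": 0,"ax": 0,"ay": 0,"az": -1},
    {"tx": -0.9,"ty": -1,"tz": 0,"ax": 0,"ay": 0,"az": -0.8},
    {"tx": -0.9,"ty": -1,"tz": 0,"ax": 0,"ay": 0,"az": 0},
    {"tx": -0.9,"ty": -1,"tz": 0,"ax": 0,"ay": 0,"az": 0},
    {"tx": -0.9,"ty": -1,"tz": 0,"ax": 0,"ay": 0,"az": 0},
    {"tx": -0.9,"ty": -1,"tz": 0,"ax": 0,"ay": 0,"az": 0},
    {"tx": -0.9,"ty": -1,"tz": 0,"ax": 0,"ay": 0,"az": 0},
    {"tx": -0.9,"ty": -1,"tz": 0,"ax": 0,"ay": 0,"az": 0},
  ],
)

```text
time_s: 12.68
ee_pos: [0.5325, -0.0209, 0.3139]
eef_rot: [3.142, 0.0, 3.022]
force: [0.4, 0.9, 0.9]
grip_width: 0.0404
grip_force: 0.0
```

apply_moves(
  increments=[
    {"tx": -0.9,"ty": -1,"tz": 0.3,"ax": 0,"ay": 0,"az": 0},
    {"tx": -0.9,"ty": -1,"tz": 0.3,"ax": 0,"ay": 0,"az": 0},
    {"tx": -0.9,"ty": -1,"tz": 0.3,"ax": 0,"ay": 0,"az": 0},
    {"tx": -0.9,"ty": -0.9,"tz": 0.3,"ax": 0,"ay": 0,"az": 0},
    {"tx": -0.5,"ty": -0.5,"tz": 0,"ax": 0,"ay": 0,"az": 0},
    {"tx": 0,"ty": 0,"tz": 0,"ax": 0,"ay": 0,"az": 0},
  ],
)

```text
time_s: 13.42
ee_pos: [0.6384, -0.1662, 0.2773]
eef_rot: [3.142, -0.0, 3.021]
force: [0.4, 0.5, -0.3]
grip_width: 0.0404
grip_force: 0.0
```

```bash
python3 - <<'E'
from h import *
snap('wrist','w4.png')
go(.664,-.182,.20,172.5)
E
```

```text
t 13.47 at [ 0.6381 -0.1653  0.2774] yaw 173.1 | az units 0.13 tx,ty,tz units [-0.93 -0.44  2.58] grip 0.0406
```

View pics/w4.png

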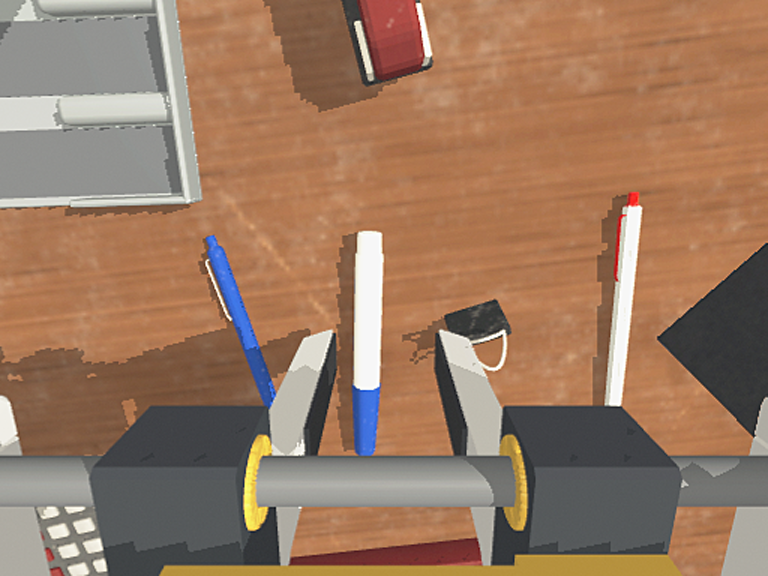

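The close view shows the marker from (369,233) to (365,453), white with a blue cap. It is the only marker-shaped thing in these colours; the pink one has the wrong colour. The clip is at (480,325), the blue pen's near end at (211,238) and the red/white pen's at (633,195).

```bash
python3 - <<'E'
from h import *
N=lambda l:[[x/1.5,y/1.5] for x,y in l]
w=p2w('wrist',N([(369,233),(365,453)]),.008);d=w[1]-w[0];print(w.round(4),np.linalg.norm(d),np.degrees(np.arctan2(d[1],d[0])),w.mean(0))
print('clip',p2w('wrist',N([(445,318),(497,300),(510,332),(470,345)]),.02).round(3)[:,:2].tolist())
print('blue',p2w('wrist',N([(211,238),(270,404)]),.005).round(4)[:,:2].tolist());print('rw',p2w('wrist',N([(633,195),(612,404)]),.005).round(4)[:,:2].tolist())
print('grey corner',p2w('wrist',N([(198,202)]),.018).round(4))
m=w.mean(0);go(m[0],m[1],.2005,173)
E
```

```text
[[ 0.599  -0.1697  0.008 ]
 [ 0.7325 -0.1896  0.008 ]] 0.13501081820807026 -8.476007658516211 [ 0.6657663  -0.17963536  0.008     ]
clip [[0.647, -0.135], [0.641, -0.107], [0.659, -0.101], [0.664, -0.123]]
blue [[0.5919, -0.2552], [0.6944, -0.242]]
rw [[0.5962, -0.0287], [0.7189, -0.039]]
grey corner [[ 0.5715 -0.2526  0.018 ]]
t 13.47 at [ 0.6381 -0.1653  0.2774] yaw 173.1 | az units 0.03 tx,ty,tz units [-0.97 -0.36  2.56] grip 0.0406
```

apply_moves(
  increments=[
    {"tx": -0.5,"ty": -0.18,"tz": 0,"ax": 0,"ay": 0,"az": 0.32},
    {"tx": -0.5,"ty": -0.18,"tz": 0,"ax": 0,"ay": 0,"az": 0},
    {"tx": 0,"ty": 0,"tz": 0.6,"ax": 0,"ay": 0,"az": 0},
    {"tx": 0,"ty": 0,"tz": 0.8,"ax": 0,"ay": 0,"az": 0},
    {"tx": 0,"ty": 0,"tz": 0.7,"ax": 0,"ay": 0,"az": 0},
    {"tx": 0,"ty": 0,"tz": 0.3,"ax": 0,"ay": 0,"az": 0},
    {"tx": 0,"ty": 0,"tz": 0,"ax": 0,"ay": 0,"az": 0},
  ],
)

```text
time_s: 14.35
ee_pos: [0.6664, -0.1799, 0.2052]
eef_rot: [3.141, -0.001, 2.994]
force: [0.1, 0.4, 0.3]
grip_width: 0.0402
grip_force: 0.0
```

```bash
python3 - <<'E'
from h import *
go(.6658,-.1796,.201,171.5)
E
```

```text
t 14.35 at [ 0.6664 -0.1799  0.2052] yaw 171.6 | az units 0.01 tx,ty,tz units [0.02 0.01 0.14] grip 0.0402
```

apply_moves(
  increments=[
    {"tx": 0,"ty": 0,"tz": 0.12,"ax": 0,"ay": 0,"az": 0},
    {"tx": 0,"ty": 0,"tz": 0,"ax": 0,"ay": 0,"az": 0},
  ],
)

```text
time_s: 14.6
ee_pos: [0.6666, -0.1801, 0.2025]
eef_rot: [-3.141, 0.001, 2.994]
force: [0.4, 0.5, 0.1]
grip_width: 0.0404
grip_force: 0.0
```

apply_moves(
  increments=[
    {"tx": 0,"ty": 0,"tz": 0,"ax": 0,"ay": 0,"az": 0},
    {"tx": 0,"ty": 0,"tz": 0,"ax": 0,"ay": 0,"az": 0},
    {"tx": 0,"ty": 0,"tz": 0,"ax": 0,"ay": 0,"az": 0},
    {"tx": 0,"ty": 0,"tz": 0,"ax": 0,"ay": 0,"az": 0},
    {"tx": 0,"ty": 0,"tz": 0,"ax": 0,"ay": 0,"az": 0},
  ],
  jaw=1,
  force=12,
)

```text
time_s: 15.22
ee_pos: [0.6666, -0.1801, 0.2023]
eef_rot: [-3.142, 0.0, 2.994]
force: [0.3, 0.8, 2.8]
grip_width: 0.0155
grip_force: 12.0
```

apply_moves(
  increments=[
    {"tx": 0,"ty": 0,"tz": -0.4,"ax": 0,"ay": 0,"az": 0},
    {"tx": 0,"ty": 0,"tz": -0.8,"ax": 0,"ay": 0,"az": 0},
    {"tx": 0,"ty": 0,"tz": -0.8,"ax": 0,"ay": 0,"az": 0},
    {"tx": 0,"ty": 0,"tz": -0.8,"ax": 0,"ay": 0,"az": 0},
    {"tx": 0,"ty": 0,"tz": -0.5,"ax": 0,"ay": 0,"az": 0},
    {"tx": 0,"ty": 0,"tz": 0,"ax": 0,"ay": 0,"az": 0},
  ],
)

```text
time_s: 15.98
ee_pos: [0.6667, -0.1801, 0.3024]
eef_rot: [-3.141, 0.002, 2.994]
force: [-0.2, -0.4, 0.3]
grip_width: 0.0152
grip_force: 12.0
```

```bash
python3 - <<'E'
from h import *
a=np.radians(-6);c=np.array([.4224,.2294]);R=np.array([[np.cos(a),-np.sin(a)],[np.sin(a),np.cos(a)]])
p=c+R@[.067,0];print(p);go(p[0],p[1],.205,84)
E
```

```text
[0.48903297 0.22239659]
t 15.97 at [ 0.6667 -0.1801  0.3024] yaw 171.6 | az units 17.51 tx,ty,tz units [12.72 -7.29  3.25] grip 0.0152
```

apply_moves(
  increments=[
    {"tx": 0,"ty": 0,"tz": 0,"ax": 0,"ay": 0,"az": 1},
    {"tx": 0,"ty": 0,"tz": 0,"ax": 0,"ay": 0,"az": 1},
    {"tx": 0,"ty": 0,"tz": 0,"ax": 0,"ay": 0,"az": 1},
    {"tx": 0,"ty": 0,"tz": 0,"ax": 0,"ay": 0,"az": 1},
    {"tx": 0,"ty": 0,"tz": 0,"ax": 0,"ay": 0,"az": 1},
    {"tx": 0,"ty": 0,"tz": 0,"ax": 0,"ay": 0,"az": 1},
    {"tx": 0,"ty": 0,"tz": 0,"ax": 0,"ay": 0,"az": 1},
    {"tx": 0,"ty": 0,"tz": 0,"ax": 0,"ay": 0,"az": 1},
    {"tx": 0,"ty": 0,"tz": 0,"ax": 0,"ay": 0,"az": 1},
    {"tx": 0,"ty": 0,"tz": 0,"ax": 0,"ay": 0,"az": 1},
    {"tx": 0,"ty": 0,"tz": 0,"ax": 0,"ay": 0,"az": 1},
    {"tx": 0,"ty": 0,"tz": 0,"ax": 0,"ay": 0,"az": 1},
  ],
)

```text
time_s: 17.48
ee_pos: [0.6665, -0.1801, 0.2998]
eef_rot: [-3.14, -0.001, 1.944]
force: [0.1, 0.1, 0.1]
grip_width: 0.0153
grip_force: 12.0
```

apply_moves(
  increments=[
    {"tx": 0,"ty": 0,"tz": 0,"ax": 0,"ay": 0,"az": 1},
    {"tx": 0,"ty": 0,"tz": 0,"ax": 0,"ay": 0,"az": 1},
    {"tx": 0,"ty": 0,"tz": 0,"ax": 0,"ay": 0,"az": 1},
    {"tx": 0,"ty": 0,"tz": 0,"ax": 0,"ay": 0,"az": 1},
    {"tx": 0,"ty": 0,"tz": 0,"ax": 0,"ay": 0,"az": 1},
    {"tx": 0.5,"ty": -0.3,"tz": 0,"ax": 0,"ay": 0,"az": 0.5},
    {"tx": 1,"ty": -0.6,"tz": 0,"ax": 0,"ay": 0,"az": 0},
    {"tx": 1,"ty": -0.6,"tz": 0,"ax": 0,"ay": 0,"az": 0},
    {"tx": 1,"ty": -0.6,"tz": 0,"ax": 0,"ay": 0,"az": 0},
    {"tx": 1,"ty": -0.6,"tz": 0,"ax": 0,"ay": 0,"az": 0},
    {"tx": 1,"ty": -0.6,"tz": 0,"ax": 0,"ay": 0,"az": 0},
    {"tx": 1,"ty": -0.6,"tz": 0,"ax": 0,"ay": 0,"az": 0},
  ],
)

```text
time_s: 18.98
ee_pos: [0.569, 0.0266, 0.3001]
eef_rot: [-3.14, 0.0, 1.467]
force: [0.1, -0.3, 0.3]
grip_width: 0.0149
grip_force: 12.0
```

apply_moves(
  increments=[
    {"tx": 1,"ty": -0.6,"tz": 0,"ax": 0,"ay": 0,"az": 0},
    {"tx": 1,"ty": -0.6,"tz": 0,"ax": 0,"ay": 0,"az": 0},
    {"tx": 1,"ty": -0.6,"tz": 0,"ax": 0,"ay": 0,"az": 0},
    {"tx": 1,"ty": -0.6,"tz": 0,"ax": 0,"ay": 0,"az": 0},
    {"tx": 1,"ty": -0.6,"tz": 0,"ax": 0,"ay": 0,"az": 0},
    {"tx": 0.8,"ty": -0.3,"tz": 0,"ax": 0,"ay": 0,"az": 0},
    {"tx": 0.4,"ty": -0.1,"tz": 0,"ax": 0,"ay": 0,"az": 0},
    {"tx": 0,"ty": 0,"tz": 0,"ax": 0,"ay": 0,"az": 0},
  ],
)

```text
time_s: 19.98
ee_pos: [0.4875, 0.2214, 0.3006]
eef_rot: [-3.141, 0.0, 1.468]
force: [-0.0, 0.3, 0.5]
grip_width: 0.0149
grip_force: 12.0
```

```bash
python3 - <<'E'
from h import *
go(.489,.2224,.205,84)
E
```

```text
t 19.98 at [0.4875 0.2214 0.3006] yaw 84.1 | az units 0.02 tx,ty,tz units [0.04 0.04 3.19] grip 0.0149
```

apply_moves(
  increments=[
    {"tx": 0.03,"ty": 0.04,"tz": 0.5,"ax": 0,"ay": 0,"az": 0},
    {"tx": 0,"ty": 0,"tz": 0.9,"ax": 0,"ay": 0,"az": 0},
    {"tx": 0,"ty": 0,"tz": 0.8,"ax": 0,"ay": 0,"az": 0},
    {"tx": 0,"ty": 0,"tz": 0.5,"ax": 0,"ay": 0,"az": 0},
    {"tx": 0,"ty": 0,"tz": 0.3,"ax": 0,"ay": 0,"az": 0},
    {"tx": 0,"ty": 0,"tz": 0,"ax": 0,"ay": 0,"az": 0},
    {"tx": 0,"ty": 0,"tz": 0,"ax": 0,"ay": 0,"az": 0},
  ],
)

```text
time_s: 20.85
ee_pos: [0.489, 0.222, 0.2118]
eef_rot: [3.141, -0.0, 1.467]
force: [0.6, -0.7, 0.3]
grip_width: 0.0149
grip_force: 12.0
```

apply_moves(
  increments=[
    {"tx": 0,"ty": 0,"tz": 0.1,"ax": 0,"ay": 0,"az": 0},
    {"tx": 0,"ty": 0,"tz": 0.06,"ax": 0,"ay": 0,"az": 0},
    {"tx": 0,"ty": 0,"tz": 0,"ax": 0,"ay": 0,"az": 0},
  ],
)

```text
time_s: 21.22
ee_pos: [0.4888, 0.222, 0.2063]
eef_rot: [3.142, -0.0, 1.467]
force: [-0.3, 0.3, 0.1]
grip_width: 0.0153
grip_force: 12.0
```

apply_moves(
  increments=[
    {"tx": 0,"ty": 0,"tz": 0,"ax": 0,"ay": 0,"az": 0},
    {"tx": 0,"ty": 0,"tz": 0,"ax": 0,"ay": 0,"az": 0},
    {"tx": 0,"ty": 0,"tz": 0,"ax": 0,"ay": 0,"az": 0},
  ],
  jaw=0.68,
)

```text
time_s: 21.6
ee_pos: [0.4888, 0.222, 0.2064]
eef_rot: [3.142, 0.0, 1.467]
force: [0.7, -1.3, 0.7]
grip_width: 0.0294
grip_force: 0.0
```

apply_moves(
  increments=[
    {"tx": 0,"ty": 0,"tz": -0.4,"ax": 0,"ay": 0,"az": 0},
    {"tx": 0,"ty": 0,"tz": -0.8,"ax": 0,"ay": 0,"az": 0},
    {"tx": 0,"ty": 0,"tz": -0.8,"ax": 0,"ay": 0,"az": 0},
    {"tx": 0,"ty": 0,"tz": -0.8,"ax": 0,"ay": 0,"az": 0},
    {"tx": 0,"ty": 0,"tz": -0.6,"ax": 0,"ay": 0,"az": 0},
  ],
)

```text
time_s: 22.22
ee_pos: [0.4888, 0.222, 0.3103]
eef_rot: [3.14, -0.001, 1.467]
force: [-0.9, -0.2, -0.1]
grip_width: 0.0303
grip_force: 0.0
```

```bash
python3 - <<'E'
from h import *
snap('wrist','w5.png')
go(.455,-.155,.31,187.6)
E
```

```text
t 22.27 at [0.4891 0.2221 0.3124] yaw 84.1 | az units -20.71 tx,ty,tz units [  2.79 -12.31   0.08] grip 0.03
```

View pics/w5.png

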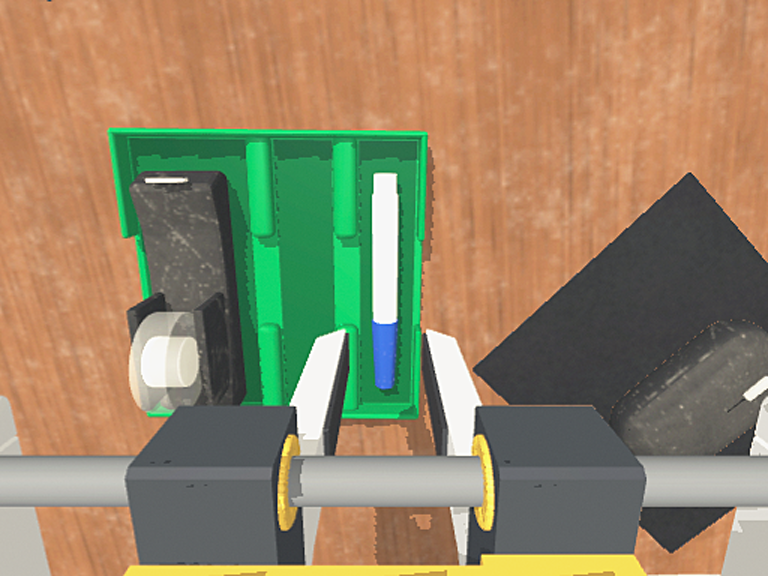

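The marker lies in the right-hand groove, from (384,175) to (384,388), and the dispenser is upright in the bay. Next is the stapler.

apply_moves(
  increments=[
    {"tx": 0,"ty": 0,"tz": 0,"ax": 0,"ay": 0,"az": 1},
    {"tx": 0,"ty": 0,"tz": 0,"ax": 0,"ay": 0,"az": 1},
    {"tx": 0,"ty": 0,"tz": 0,"ax": 0,"ay": 0,"az": 1},
    {"tx": 0,"ty": 0,"tz": 0,"ax": 0,"ay": 0,"az": 1},
    {"tx": 0,"ty": 0,"tz": 0,"ax": 0,"ay": 0,"az": 1},
    {"tx": 0,"ty": 0,"tz": 0,"ax": 0,"ay": 0,"az": 1},
    {"tx": 0,"ty": 0,"tz": 0,"ax": 0,"ay": 0,"az": 1},
    {"tx": 0,"ty": 0,"tz": 0,"ax": 0,"ay": 0,"az": 1},
    {"tx": 0,"ty": 0,"tz": 0,"ax": 0,"ay": 0,"az": 1},
    {"tx": 0,"ty": 0,"tz": 0,"ax": 0,"ay": 0,"az": 1},
    {"tx": 0,"ty": 0,"tz": 0,"ax": 0,"ay": 0,"az": 1},
    {"tx": 0,"ty": 0,"tz": 0,"ax": 0,"ay": 0,"az": 1},
  ],
  jaw=0.25,
)

```text
time_s: 23.78
ee_pos: [0.4887, 0.2219, 0.3085]
eef_rot: [3.142, -0.0, 0.417]
force: [-0.0, 0.5, 0.8]
grip_width: 0.0702
grip_force: 0.0
```

apply_moves(
  increments=[
    {"tx": 0,"ty": 0,"tz": 0,"ax": 0,"ay": 0,"az": 1},
    {"tx": 0,"ty": 0,"tz": 0,"ax": 0,"ay": 0,"az": 1},
    {"tx": 0,"ty": 0,"tz": 0,"ax": 0,"ay": 0,"az": 1},
    {"tx": 0,"ty": 0,"tz": 0,"ax": 0,"ay": 0,"az": 0.3},
    {"tx": 0,"ty": 0,"tz": 0,"ax": 0,"ay": 0,"az": 0},
  ],
)

```text
time_s: 24.4
ee_pos: [0.4888, 0.222, 0.3084]
eef_rot: [-3.142, -0.0, 0.133]
force: [-1.2, -0.3, -0.3]
grip_width: 0.0705
grip_force: 0.0
```

```bash
python3 - <<'E'
from h import *
go(.455,-.155,.30,7.5)
E
```

```text
t 24.40 at [0.4888 0.222  0.3084] yaw 7.6 | az units 0.03 tx,ty,tz units [-2.76 12.31  0.28] grip 0.0705
```

apply_moves(
  increments=[
    {"tx": -0.2,"ty": 1,"tz": 0,"ax": 0,"ay": 0,"az": 0},
    {"tx": -0.2,"ty": 1,"tz": 0,"ax": 0,"ay": 0,"az": 0},
    {"tx": -0.2,"ty": 1,"tz": 0,"ax": 0,"ay": 0,"az": 0},
    {"tx": -0.2,"ty": 1,"tz": 0,"ax": 0,"ay": 0,"az": 0},
    {"tx": -0.2,"ty": 1,"tz": 0,"ax": 0,"ay": 0,"az": 0},
    {"tx": -0.2,"ty": 1,"tz": 0,"ax": 0,"ay": 0,"az": 0},
    {"tx": -0.2,"ty": 1,"tz": 0,"ax": 0,"ay": 0,"az": 0},
    {"tx": -0.2,"ty": 1,"tz": 0,"ax": 0,"ay": 0,"az": 0},
    {"tx": -0.2,"ty": 1,"tz": 0,"ax": 0,"ay": 0,"az": 0},
    {"tx": -0.2,"ty": 1,"tz": 0,"ax": 0,"ay": 0,"az": 0},
    {"tx": -0.2,"ty": 1,"tz": 0,"ax": 0,"ay": 0,"az": 0},
    {"tx": -0.2,"ty": 0.7,"tz": 0,"ax": 0,"ay": 0,"az": 0},
  ],
)

```text
time_s: 25.9
ee_pos: [0.4634, -0.1366, 0.3084]
eef_rot: [3.141, -0.0, 0.133]
force: [0.1, 0.0, 0.6]
grip_width: 0.0705
grip_force: 0.0
```

apply_moves(
  increments=[
    {"tx": -0.2,"ty": 0.4,"tz": 0,"ax": 0,"ay": 0,"az": 0},
    {"tx": -0.1,"ty": 0.2,"tz": 0.2,"ax": 0,"ay": 0,"az": 0},
    {"tx": 0,"ty": 0,"tz": 0,"ax": 0,"ay": 0,"az": 0},
  ],
)

```text
time_s: 26.28
ee_pos: [0.4569, -0.1543, 0.3018]
eef_rot: [-3.141, 0.001, 0.132]
force: [-0.2, -0.0, 0.2]
grip_width: 0.0705
grip_force: 0.0
```

```bash
python3 - <<'E'
from h import *
snap('wrist','w6.png')
go(.455,-.155,.213,7.5)
E
```

```text
t 26.32 at [ 0.457  -0.1541  0.3021] yaw 7.6 | az units 0.02 tx,ty,tz units [-0.07  0.02  2.97] grip 0.0707
```

View pics/w6.png

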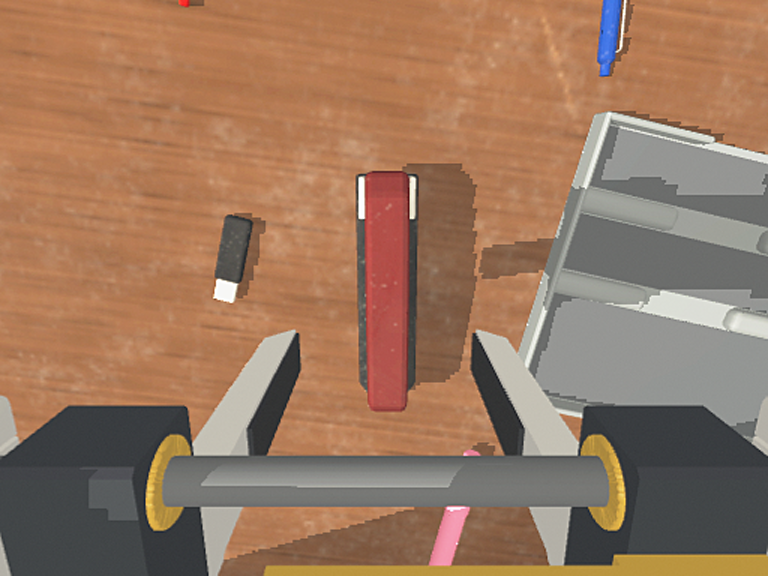

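The stapler is upright along columns 358–418, rows 172–410, centred between the fingers. The grey tray's near edge runs from (608,113) to (525,390).

```bash
python3 - <<'E'
from h import *
N=lambda l:[[x/1.5,y/1.5] for x,y in l]
w=p2w('wrist',N([(387,172),(387,410)]),.048);d=w[1]-w[0];print(w.round(4),np.linalg.norm(d),np.degrees(np.arctan2(d[1],d[0])),w.mean(0))
g=p2w('wrist',N([(605,113)]),.018);print('grey corner',g.round(4))
m=w.mean(0);go(m[0],m[1],.213,7.5)
E
```

```text
[[ 0.5254 -0.1455  0.048 ]
 [ 0.3977 -0.1626  0.048 ]] 0.1288522066118984 -172.37916132180808 [ 0.46152353 -0.15402089  0.048     ]
grey corner [[ 0.5697 -0.256   0.018 ]]
t 26.32 at [ 0.457  -0.1541  0.3021] yaw 7.6 | az units 0.02 tx,ty,tz units [0.15 0.02 2.97] grip 0.0707
```

apply_moves(
  increments=[
    {"tx": -0.07,"ty": 0.02,"tz": 0.5,"ax": 0,"ay": 0,"az": 0},
    {"tx": 0,"ty": 0,"tz": 0.9,"ax": 0,"ay": 0,"az": 0},
    {"tx": 0,"ty": 0,"tz": 0.9,"ax": 0,"ay": 0,"az": 0},
    {"tx": 0,"ty": 0,"tz": 0.5,"ax": 0,"ay": 0,"az": 0},
    {"tx": 0,"ty": 0,"tz": 0.17,"ax": 0,"ay": 0,"az": 0},
    {"tx": 0,"ty": 0,"tz": 0,"ax": 0,"ay": 0,"az": 0},
  ],
)

```text
time_s: 27.08
ee_pos: [0.4552, -0.1553, 0.2134]
eef_rot: [3.141, -0.0, 0.132]
force: [0.7, 0.1, 0.3]
grip_width: 0.0707
grip_force: 0.0
```

apply_moves(
  increments=[
    {"tx": 0,"ty": 0,"tz": 0,"ax": 0,"ay": 0,"az": 0},
    {"tx": 0,"ty": 0,"tz": 0,"ax": 0,"ay": 0,"az": 0},
    {"tx": 0,"ty": 0,"tz": 0,"ax": 0,"ay": 0,"az": 0},
    {"tx": 0,"ty": 0,"tz": 0,"ax": 0,"ay": 0,"az": 0},
    {"tx": 0,"ty": 0,"tz": 0,"ax": 0,"ay": 0,"az": 0},
    {"tx": 0,"ty": 0,"tz": 0,"ax": 0,"ay": 0,"az": 0},
  ],
  jaw=1,
  force=30,
)

```text
time_s: 27.82
ee_pos: [0.4551, -0.1554, 0.2133]
eef_rot: [3.142, 0.0, 0.132]
force: [0.4, -0.2, 0.2]
grip_width: 0.0228
grip_force: 30.0
```

apply_moves(
  increments=[
    {"tx": 0,"ty": 0,"tz": -0.3,"ax": 0,"ay": 0,"az": 0},
    {"tx": 0,"ty": 0,"tz": -0.7,"ax": 0,"ay": 0,"az": 0},
    {"tx": 0,"ty": 0,"tz": -0.8,"ax": 0,"ay": 0,"az": 0},
    {"tx": 0,"ty": 0,"tz": -0.6,"ax": 0,"ay": 0,"az": 0},
    {"tx": 0,"ty": 0,"tz": 0,"ax": 0,"ay": 0,"az": -1},
    {"tx": 0,"ty": 0,"tz": 0,"ax": 0,"ay": 0,"az": -1},
    {"tx": 0,"ty": 0,"tz": 0,"ax": 0,"ay": 0,"az": -1},
    {"tx": 0,"ty": 0,"tz": 0,"ax": 0,"ay": 0,"az": -1},
    {"tx": 0,"ty": 0,"tz": 0,"ax": 0,"ay": 0,"az": -1},
    {"tx": 0,"ty": 0,"tz": 0,"ax": 0,"ay": 0,"az": -1},
    {"tx": 0,"ty": 0,"tz": 0,"ax": 0,"ay": 0,"az": -1},
    {"tx": 0,"ty": 0,"tz": 0,"ax": 0,"ay": 0,"az": -1},
  ],
)

```text
time_s: 29.32
ee_pos: [0.4549, -0.1553, 0.2856]
eef_rot: [-3.141, 0.0, 0.833]
force: [-0.3, 0.5, -3.0]
grip_width: 0.0227
grip_force: 30.0
```

```bash
python3 - <<'E'
from h import *
a=np.radians(-4);c=np.array([.4775,-.342]);R=np.array([[np.cos(a),-np.sin(a)],[np.sin(a),np.cos(a)]])
p=c+R@[-.05,0];print(p);go(p[0],p[1],.285,86)
E
```

```text
[ 0.4276218  -0.33851218]
t 29.32 at [ 0.4549 -0.1553  0.2856] yaw 47.7 | az units -7.65 tx,ty,tz units [-6.16 -0.48  0.02] grip 0.0227
```

apply_moves(
  increments=[
    {"tx": 0,"ty": 0,"tz": 0,"ax": 0,"ay": 0,"az": -1},
    {"tx": 0,"ty": 0,"tz": 0,"ax": 0,"ay": 0,"az": -1},
    {"tx": 0,"ty": 0,"tz": 0,"ax": 0,"ay": 0,"az": -1},
    {"tx": 0,"ty": 0,"tz": 0,"ax": 0,"ay": 0,"az": -1},
    {"tx": 0,"ty": 0,"tz": 0,"ax": 0,"ay": 0,"az": -1},
    {"tx": 0,"ty": 0,"tz": 0,"ax": 0,"ay": 0,"az": -1},
    {"tx": 0,"ty": 0,"tz": 0,"ax": 0,"ay": 0,"az": -1},
    {"tx": -0.5,"ty": 0,"tz": 0,"ax": 0,"ay": 0,"az": -0.65},
    {"tx": -1,"ty": -0.1,"tz": 0,"ax": 0,"ay": 0,"az": 0},
    {"tx": -1,"ty": -0.1,"tz": 0,"ax": 0,"ay": 0,"az": 0},
    {"tx": -1,"ty": -0.1,"tz": 0,"ax": 0,"ay": 0,"az": 0},
    {"tx": -1,"ty": -0.1,"tz": 0,"ax": 0,"ay": 0,"az": 0},
  ],
)

```text
time_s: 30.82
ee_pos: [0.432, -0.2899, 0.2856]
eef_rot: [-3.141, -0.0, 1.498]
force: [0.6, -0.5, -2.9]
grip_width: 0.023
grip_force: 30.0
```

apply_moves(
  increments=[
    {"tx": -1,"ty": -0.1,"tz": 0,"ax": 0,"ay": 0,"az": 0},
    {"tx": -0.6,"ty": -0.1,"tz": 0,"ax": 0,"ay": 0,"az": 0},
    {"tx": 0,"ty": 0,"tz": 0,"ax": 0,"ay": 0,"az": 0},
  ],
)

```text
time_s: 31.2
ee_pos: [0.4226, -0.337, 0.2852]
eef_rot: [-3.141, -0.0, 1.496]
force: [1.0, -0.3, -3.7]
grip_width: 0.0227
grip_force: 30.0
```

```bash
python3 - <<'E'
from h import *
snap('wrist','w7.png')
go(.427,-.337,.285,86)
E
```

```text
t 31.25 at [ 0.4228 -0.3363  0.2852] yaw 85.8 | az units -0.04 tx,ty,tz units [-0.01  0.14  0.01] grip 0.0228
```

View pics/w7.png

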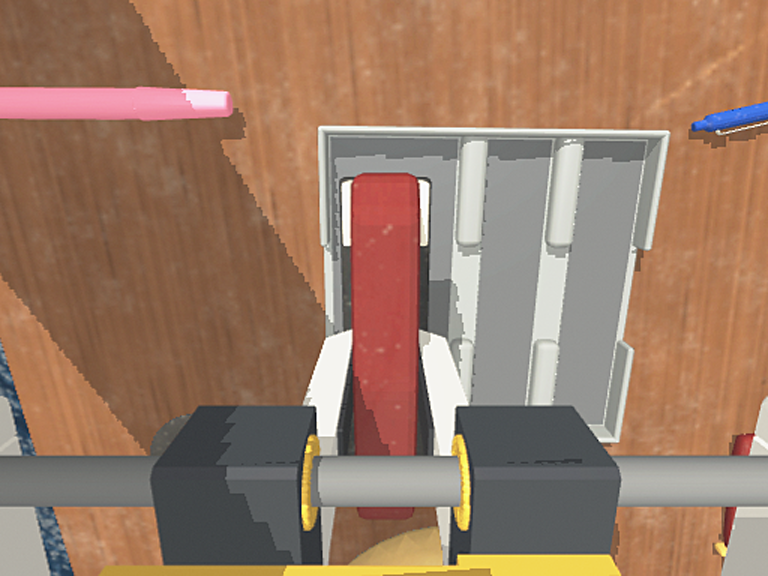

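The stapler hangs over the grey bay. The tray corners are at (320,128), (668,132) and (610,440), and the stapler's end is at row 178.

```bash
python3 - <<'E'
from h import *
N=lambda l:[[x/1.5,y/1.5] for x,y in l]
w=p2w('wrist',N([(320,128),(668,132),(612,441)]),.018)[:,:2];print(w.round(4));d=w[1]-w[0];e=w[1]-w[2]
a=np.arctan2(d[1],d[0]);print(np.linalg.norm(d),np.degrees(a),np.linalg.norm(e),np.degrees(np.arctan2(-e[0],e[1])))
a=np.radians(-4.2);R=np.array([[np.cos(a),-np.sin(a)],[np.sin(a),np.cos(a)]])
for q,l in zip(w,[(-.089,.09),(.089,.09),(.089,-.09)]): print(q-R@l)
print('pen',p2w('wrist',N([(692,127)]),.005))
E
```

```text
[[ 0.3961 -0.2434]
 [ 0.5696 -0.2582]
 [ 0.5512 -0.4339]]
0.17409272395013353 -4.891582496647837 0.1766744612036756 -5.981000705621173
[ 0.47830022 -0.33965066]
[ 0.4742369  -0.34145924]
[ 0.46901053 -0.33765537]
pen [[ 0.5894315  -0.25657822  0.005     ]]
```

apply_moves(
  increments=[
    {"tx": 0,"ty": 0.06,"tz": 0.4,"ax": 0,"ay": 0,"az": 0.12},
    {"tx": 0,"ty": 0,"tz": 0.7,"ax": 0,"ay": 0,"az": 0},
    {"tx": 0,"ty": 0,"tz": 0.6,"ax": 0,"ay": 0,"az": 0},
    {"tx": 0,"ty": 0,"tz": 0.3,"ax": 0,"ay": 0,"az": 0},
    {"tx": 0,"ty": 0,"tz": 0.1,"ax": 0,"ay": 0,"az": 0},
    {"tx": 0,"ty": 0,"tz": 0,"ax": 0,"ay": 0,"az": 0},
    {"tx": 0,"ty": 0,"tz": 0,"ax": 0,"ay": 0,"az": 0},
  ],
)

```text
time_s: 32.12
ee_pos: [0.4248, -0.3367, 0.2228]
eef_rot: [3.141, 0.001, 1.487]
force: [-0.3, -1.1, -2.8]
grip_width: 0.0227
grip_force: 30.0
```

apply_moves(
  increments=[
    {"tx": 0,"ty": 0,"tz": 0.06,"ax": 0,"ay": 0,"az": 0},
    {"tx": 0,"ty": 0,"tz": 0.06,"ax": 0,"ay": 0,"az": 0},
    {"tx": 0,"ty": 0,"tz": 0.0,"ax": 0,"ay": 0,"az": 0},
  ],
)

```text
time_s: 32.5
ee_pos: [0.4247, -0.3366, 0.2185]
eef_rot: [-3.141, -0.0, 1.487]
force: [-0.6, 0.2, -2.8]
grip_width: 0.0228
grip_force: 30.0
```

apply_moves(
  increments=[
    {"tx": 0,"ty": 0,"tz": 0.05,"ax": 0,"ay": 0,"az": 0},
    {"tx": 0,"ty": 0,"tz": 0,"ax": 0,"ay": 0,"az": 0},
  ],
)

```text
time_s: 32.75
ee_pos: [0.4247, -0.3366, 0.2173]
eef_rot: [3.141, 0.0, 1.487]
force: [-0.9, 0.9, -0.9]
grip_width: 0.0232
grip_force: 30.0
```

apply_moves(
  increments=[
    {"tx": 0,"ty": 0,"tz": 0,"ax": 0,"ay": 0,"az": 0},
    {"tx": 0,"ty": 0,"tz": 0,"ax": 0,"ay": 0,"az": 0},
    {"tx": 0,"ty": 0,"tz": 0,"ax": 0,"ay": 0,"az": 0},
    {"tx": 0,"ty": 0,"tz": 0,"ax": 0,"ay": 0,"az": 0},
  ],
  jaw=0.5,
)

```text
time_s: 33.25
ee_pos: [0.4247, -0.3366, 0.2172]
eef_rot: [3.142, 0.0, 1.487]
force: [-0.0, 0.1, 0.2]
grip_width: 0.047
grip_force: 0.0
```

apply_moves(
  increments=[
    {"tx": 0,"ty": 0,"tz": -0.4,"ax": 0,"ay": 0,"az": 0},
    {"tx": 0,"ty": 0,"tz": -0.8,"ax": 0,"ay": 0,"az": 0},
    {"tx": 0,"ty": 0,"tz": -0.8,"ax": 0,"ay": 0,"az": 0},
    {"tx": 0,"ty": 0,"tz": -0.8,"ax": 0,"ay": 0,"az": 0},
    {"tx": 0,"ty": 0,"tz": 0,"ax": 0,"ay": 0,"az": 0},
  ],
  jaw=0.57,
)

```text
time_s: 33.88
ee_pos: [0.4249, -0.3367, 0.3033]
eef_rot: [3.139, 0.002, 1.487]
force: [0.2, -0.4, -0.3]
grip_width: 0.04
grip_force: 0.0
```

```bash
python3 - <<'E'
from h import *
go(.655,-.248,.28,8)
E
```

```text
t 33.88 at [ 0.4249 -0.3367  0.3033] yaw 85.2 | az units 15.44 tx,ty,tz units [ 8.01 -1.86  0.78] grip 0.04
```

apply_moves(
  increments=[
    {"tx": 0,"ty": 0,"tz": 0,"ax": 0,"ay": 0,"az": 1},
    {"tx": 0,"ty": 0,"tz": 0,"ax": 0,"ay": 0,"az": 1},
    {"tx": 0,"ty": 0,"tz": 0,"ax": 0,"ay": 0,"az": 1},
    {"tx": 0,"ty": 0,"tz": 0,"ax": 0,"ay": 0,"az": 1},
    {"tx": 0,"ty": 0,"tz": 0,"ax": 0,"ay": 0,"az": 1},
    {"tx": 0,"ty": 0,"tz": 0,"ax": 0,"ay": 0,"az": 1},
    {"tx": 0,"ty": 0,"tz": 0,"ax": 0,"ay": 0,"az": 1},
    {"tx": 0,"ty": 0,"tz": 0,"ax": 0,"ay": 0,"az": 1},
    {"tx": 0,"ty": 0,"tz": 0,"ax": 0,"ay": 0,"az": 1},
    {"tx": 0,"ty": 0,"tz": 0,"ax": 0,"ay": 0,"az": 1},
    {"tx": 0,"ty": 0,"tz": 0,"ax": 0,"ay": 0,"az": 1},
    {"tx": 0,"ty": 0,"tz": 0,"ax": 0,"ay": 0,"az": 1},
  ],
)

```text
time_s: 35.38
ee_pos: [0.4246, -0.3365, 0.3003]
eef_rot: [-3.141, 0.0, 0.437]
force: [0.5, -0.1, 0.2]
grip_width: 0.04
grip_force: 0.0
```

apply_moves(
  increments=[
    {"tx": 0,"ty": 0,"tz": 0,"ax": 0,"ay": 0,"az": 1},
    {"tx": 0,"ty": 0,"tz": 0,"ax": 0,"ay": 0,"az": 1},
    {"tx": 0,"ty": 0,"tz": 0,"ax": 0,"ay": 0,"az": 1},
    {"tx": 0.6,"ty": -0.2,"tz": 0,"ax": 0,"ay": 0,"az": 0.5},
    {"tx": 1,"ty": -0.2,"tz": 0,"ax": 0,"ay": 0,"az": 0},
    {"tx": 1,"ty": -0.2,"tz": 0,"ax": 0,"ay": 0,"az": 0},
    {"tx": 1,"ty": -0.2,"tz": 0,"ax": 0,"ay": 0,"az": 0},
    {"tx": 1,"ty": -0.2,"tz": 0,"ax": 0,"ay": 0,"az": 0},
    {"tx": 1,"ty": -0.2,"tz": 0,"ax": 0,"ay": 0,"az": 0},
    {"tx": 1,"ty": -0.3,"tz": 0.3,"ax": 0,"ay": 0,"az": 0},
    {"tx": 0.8,"ty": -0.3,"tz": 0.3,"ax": 0,"ay": 0,"az": 0},
    {"tx": 0.3,"ty": 0,"tz": 0,"ax": 0,"ay": 0,"az": 0},
  ],
)

```text
time_s: 36.88
ee_pos: [0.6466, -0.2505, 0.2812]
eef_rot: [-3.14, 0.002, 0.136]
force: [0.1, 0.7, -0.1]
grip_width: 0.0405
grip_force: 0.0
```

apply_moves(
  increments=[
    {"tx": 0,"ty": 0,"tz": 0,"ax": 0,"ay": 0,"az": 0},
    {"tx": 0,"ty": 0,"tz": 0,"ax": 0,"ay": 0,"az": 0},
  ],
)

```text
time_s: 37.12
ee_pos: [0.6454, -0.252, 0.2835]
eef_rot: [3.141, -0.0, 0.134]
force: [0.2, -0.1, 0.1]
grip_width: 0.0406
grip_force: 0.0
```

```bash
python3 - <<'E'
from h import *
snap('wrist','w8.png')
go(.6634,-.246,.2005,7.5)
E
```

```text
t 37.17 at [ 0.6454 -0.252   0.2836] yaw 7.7 | az units 0.03 tx,ty,tz units [ 0.62 -0.12  2.77] grip 0.0405
```

View pics/w8.png

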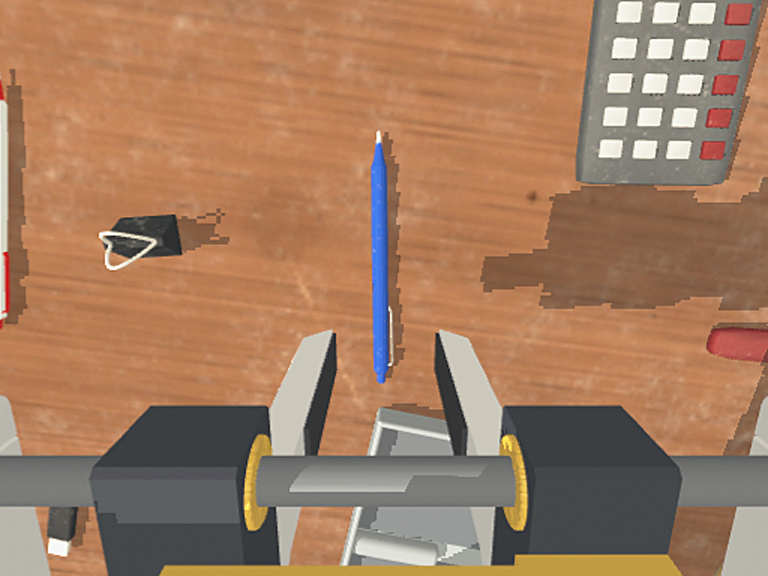

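The blue pen runs from its tip at (379,131) to its end at (381,382), between the fingers. The clip is at (145,237), well clear.

```bash
python3 - <<'E'
from h import *
N=lambda l:[[x/1.5,y/1.5] for x,y in l]
w=p2w('wrist',N([(379,131),(381,382)]),.005);d=w[0]-w[1];print(w.round(4),np.linalg.norm(d),np.degrees(np.arctan2(d[1],d[0])),w.mean(0))
m=w.mean(0);go(m[0],m[1],.201,np.degrees(np.arctan2(d[1],d[0])))
E
```

```text
[[ 0.7335 -0.2365  0.005 ]
 [ 0.5905 -0.2565  0.005 ]] 0.14437073413110094 7.940703195232633 [ 0.66199974 -0.24647797  0.005     ]
t 37.17 at [ 0.6454 -0.252   0.2836] yaw 7.7 | az units -0.06 tx,ty,tz units [ 0.57 -0.11  2.75] grip 0.0405
```

apply_moves(
  increments=[
    {"tx": 0.3,"ty": -0.06,"tz": 0,"ax": 0,"ay": 0,"az": 0},
    {"tx": 0.27,"ty": -0.05,"tz": 0.4,"ax": 0,"ay": 0,"az": 0},
    {"tx": 0,"ty": 0,"tz": 0.8,"ax": 0,"ay": 0,"az": 0},
    {"tx": 0,"ty": 0,"tz": 0.8,"ax": 0,"ay": 0,"az": 0},
    {"tx": 0,"ty": 0,"tz": 0.5,"ax": 0,"ay": 0,"az": 0},
    {"tx": 0,"ty": 0,"tz": 0.2,"ax": 0,"ay": 0,"az": 0},
    {"tx": 0,"ty": 0,"tz": 0,"ax": 0,"ay": 0,"az": 0},
    {"tx": 0,"ty": 0,"tz": 0,"ax": 0,"ay": 0,"az": 0},
  ],
)

```text
time_s: 38.17
ee_pos: [0.6627, -0.2459, 0.2031]
eef_rot: [3.141, -0.001, 0.135]
force: [-0.2, 0.1, 0.3]
grip_width: 0.0403
grip_force: 0.0
```

apply_moves(
  increments=[
    {"tx": 0,"ty": 0,"tz": 0.07,"ax": 0,"ay": 0,"az": 0},
    {"tx": 0,"ty": 0,"tz": 0,"ax": 0,"ay": 0,"az": 0},
  ],
)

```text
time_s: 38.42
ee_pos: [0.6625, -0.2458, 0.2002]
eef_rot: [3.142, -0.0, 0.135]
force: [-0.9, -0.2, -0.1]
grip_width: 0.0403
grip_force: 0.0
```

apply_moves(
  increments=[
    {"tx": 0,"ty": 0,"tz": 0,"ax": 0,"ay": 0,"az": 0},
    {"tx": 0,"ty": 0,"tz": 0,"ax": 0,"ay": 0,"az": 0},
    {"tx": 0,"ty": 0,"tz": 0,"ax": 0,"ay": 0,"az": 0},
    {"tx": 0,"ty": 0,"tz": 0,"ax": 0,"ay": 0,"az": 0},
    {"tx": 0,"ty": 0,"tz": 0,"ax": 0,"ay": 0,"az": 0},
    {"tx": 0,"ty": 0,"tz": 0,"ax": 0,"ay": 0,"az": 0},
  ],
  jaw=1,
  force=12,
)

```text
time_s: 39.17
ee_pos: [0.6625, -0.2458, 0.2]
eef_rot: [3.142, 0.0, 0.135]
force: [-1.1, -0.3, -0.0]
grip_width: 0.0094
grip_force: 12.0
```

apply_moves(
  increments=[
    {"tx": 0,"ty": 0,"tz": -0.4,"ax": 0,"ay": 0,"az": 0},
    {"tx": 0,"ty": 0,"tz": -0.8,"ax": 0,"ay": 0,"az": 0},
    {"tx": 0,"ty": 0,"tz": -0.8,"ax": 0,"ay": 0,"az": 0},
    {"tx": 0,"ty": 0,"tz": -0.8,"ax": 0,"ay": 0,"az": 0},
    {"tx": 0,"ty": 0,"tz": -0.5,"ax": 0,"ay": 0,"az": -1},
    {"tx": 0,"ty": 0,"tz": 0,"ax": 0,"ay": 0,"az": -1},
    {"tx": 0,"ty": 0,"tz": 0,"ax": 0,"ay": 0,"az": -1},
    {"tx": 0,"ty": 0,"tz": 0,"ax": 0,"ay": 0,"az": -1},
    {"tx": 0,"ty": 0,"tz": 0,"ax": 0,"ay": 0,"az": -1},
    {"tx": 0,"ty": 0,"tz": 0,"ax": 0,"ay": 0,"az": -1},
    {"tx": 0,"ty": 0,"tz": 0,"ax": 0,"ay": 0,"az": -1},
    {"tx": 0,"ty": 0,"tz": 0,"ax": 0,"ay": 0,"az": -1},
  ],
)

```text
time_s: 40.67
ee_pos: [0.6625, -0.2458, 0.3]
eef_rot: [3.141, -0.0, 0.836]
force: [0.0, 0.1, -0.7]
grip_width: 0.0093
grip_force: 12.0
```

```bash
python3 - <<'E'
from h import *
a=np.radians(-4.9);c=np.array([.474,-.340]);R=np.array([[np.cos(a),-np.sin(a)],[np.sin(a),np.cos(a)]])
for g in(.017,.067):
    p=c+R@[g,0];print(p.round(4));go(p[0],p[1],.205,85.1)
E
```

```text
[ 0.4909 -0.3415]
t 40.67 at [ 0.6625 -0.2458  0.3   ] yaw 47.9 | az units -7.44 tx,ty,tz units [-3.67 -5.42  3.17] grip 0.0093
[ 0.5408 -0.3457]
t 40.67 at [ 0.6625 -0.2458  0.3   ] yaw 47.9 | az units -7.44 tx,ty,tz units [-3.67 -3.76  3.17] grip 0.0093
```

apply_moves(
  increments=[
    {"tx": 0,"ty": 0,"tz": 0,"ax": 0,"ay": 0,"az": -1},
    {"tx": 0,"ty": 0,"tz": 0,"ax": 0,"ay": 0,"az": -1},
    {"tx": 0,"ty": 0,"tz": 0,"ax": 0,"ay": 0,"az": -1},
    {"tx": 0,"ty": 0,"tz": 0,"ax": 0,"ay": 0,"az": -1},
    {"tx": 0,"ty": 0,"tz": 0,"ax": 0,"ay": 0,"az": -1},
    {"tx": 0,"ty": 0,"tz": 0,"ax": 0,"ay": 0,"az": -1},
    {"tx": 0,"ty": 0,"tz": 0,"ax": 0,"ay": 0,"az": -1},
    {"tx": -0.4,"ty": -0.6,"tz": 0,"ax": 0,"ay": 0,"az": -0.44},
    {"tx": -0.7,"ty": -1,"tz": 0,"ax": 0,"ay": 0,"az": 0},
    {"tx": -0.7,"ty": -1,"tz": 0,"ax": 0,"ay": 0,"az": 0},
    {"tx": -0.7,"ty": -1,"tz": 0,"ax": 0,"ay": 0,"az": 0},
    {"tx": -0.7,"ty": -1,"tz": 0,"ax": 0,"ay": 0,"az": 0},
  ],
)

```text
time_s: 42.18
ee_pos: [0.515, -0.3289, 0.3001]
eef_rot: [3.141, 0.001, 1.482]
force: [0.2, 0.6, 0.6]
grip_width: 0.0094
grip_force: 12.0
```

apply_moves(
  increments=[
    {"tx": -0.4,"ty": -0.7,"tz": 0,"ax": 0,"ay": 0,"az": 0},
    {"tx": 0,"ty": 0,"tz": 0,"ax": 0,"ay": 0,"az": 0},
    {"tx": 0,"ty": 0,"tz": 0,"ax": 0,"ay": 0,"az": 0},
  ],
)

```text
time_s: 42.55
ee_pos: [0.4947, -0.3383, 0.2997]
eef_rot: [3.141, 0.0, 1.482]
force: [0.4, -0.8, 0.0]
grip_width: 0.0095
grip_force: 12.0
```

```bash
python3 - <<'E'
from h import *
snap('wrist','w9.png')
go(.4909,-.3415,.204,85.1)
E
```

```text
t 42.60 at [ 0.4949 -0.3381  0.2994] yaw 85.0 | az units -0.03 tx,ty,tz units [-0.12 -0.12  3.18] grip 0.0096
```

View pics/w9.png

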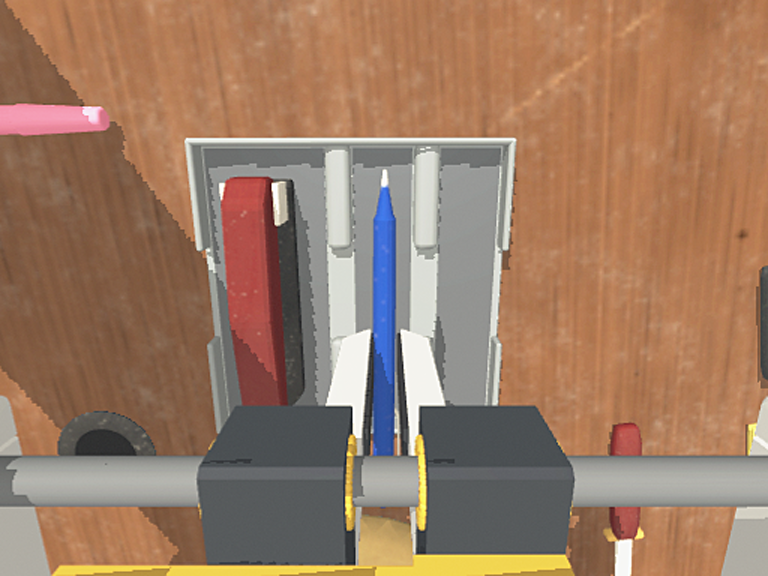

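The stapler sits in the bay at (255,290), and the blue pen at column 385 is over the middle groove.

apply_moves(
  increments=[
    {"tx": -0.12,"ty": -0.12,"tz": 0.5,"ax": 0,"ay": 0,"az": 0},
    {"tx": 0,"ty": 0,"tz": 0.9,"ax": 0,"ay": 0,"az": 0},
    {"tx": 0,"ty": 0,"tz": 0.9,"ax": 0,"ay": 0,"az": 0},
    {"tx": 0,"ty": 0,"tz": 0.5,"ax": 0,"ay": 0,"az": 0},
    {"tx": 0,"ty": 0,"tz": 0.2,"ax": 0,"ay": 0,"az": 0},
    {"tx": 0,"ty": 0,"tz": 0,"ax": 0,"ay": 0,"az": 0},
    {"tx": 0,"ty": 0,"tz": 0,"ax": 0,"ay": 0,"az": 0},
  ],
)

```text
time_s: 43.48
ee_pos: [0.4904, -0.3419, 0.2099]
eef_rot: [3.14, 0.001, 1.482]
force: [-0.2, -0.4, 0.1]
grip_width: 0.0087
grip_force: 12.0
```

apply_moves(
  increments=[
    {"tx": 0,"ty": 0,"tz": 0.1,"ax": 0,"ay": 0,"az": 0},
    {"tx": 0,"ty": 0,"tz": 0.07,"ax": 0,"ay": 0,"az": 0},
    {"tx": 0,"ty": 0,"tz": 0,"ax": 0,"ay": 0,"az": 0},
  ],
)

```text
time_s: 43.85
ee_pos: [0.4902, -0.3418, 0.204]
eef_rot: [3.142, 0.0, 1.482]
force: [-0.2, -0.5, 0.7]
grip_width: 0.0093
grip_force: 12.0
```

apply_moves(
  increments=[
    {"tx": 0,"ty": 0,"tz": 0,"ax": 0,"ay": 0,"az": 0},
    {"tx": 0,"ty": 0,"tz": 0,"ax": 0,"ay": 0,"az": 0},
    {"tx": 0,"ty": 0,"tz": 0,"ax": 0,"ay": 0,"az": 0},
  ],
  jaw=0.75,
)

```text
time_s: 44.22
ee_pos: [0.4902, -0.3418, 0.2039]
eef_rot: [-3.142, -0.0, 1.482]
force: [0.8, 0.9, 0.3]
grip_width: 0.0236
grip_force: 0.0
```

apply_moves(
  increments=[
    {"tx": 0,"ty": 0,"tz": -0.4,"ax": 0,"ay": 0,"az": 0},
    {"tx": 0,"ty": 0,"tz": -0.8,"ax": 0,"ay": 0,"az": 0},
    {"tx": 0,"ty": 0,"tz": -0.8,"ax": 0,"ay": 0,"az": 0},
    {"tx": 0,"ty": 0,"tz": -0.8,"ax": 0,"ay": 0,"az": 0},
    {"tx": 0,"ty": 0,"tz": -0.4,"ax": 0,"ay": 0,"az": 0},
    {"tx": 0,"ty": 0,"tz": 0,"ax": 0,"ay": 0,"az": 0},
  ],
)

```text
time_s: 44.98
ee_pos: [0.4903, -0.3418, 0.3007]
eef_rot: [3.14, 0.001, 1.482]
force: [0.7, 0.3, -0.5]
grip_width: 0.0237
grip_force: 0.0
```

```bash
python3 - <<'E'
from h import *
# rw pen: near end (.5962,-.0287) toward (.7189,-.039)
a=np.array([.5965,-.029]);d=np.array([.7189,-.039])-a;d/=np.linalg.norm(d);m=a+.0725*d;print(m,np.degrees(np.arctan2(d[1],d[0])))
go(.65,-.035,.28,-4.7)
E
```

```text
[ 0.66875924 -0.03490353] -4.670654302234627
t 44.98 at [ 0.4903 -0.3418  0.3007] yaw 84.9 | az units 17.92 tx,ty,tz units [  4.47 -10.63   0.69] grip 0.0237
```

apply_moves(
  increments=[
    {"tx": 0,"ty": 0,"tz": 0,"ax": 0,"ay": 0,"az": 1},
    {"tx": 0,"ty": 0,"tz": 0,"ax": 0,"ay": 0,"az": 1},
    {"tx": 0,"ty": 0,"tz": 0,"ax": 0,"ay": 0,"az": 1},
    {"tx": 0,"ty": 0,"tz": 0,"ax": 0,"ay": 0,"az": 1},
    {"tx": 0,"ty": 0,"tz": 0,"ax": 0,"ay": 0,"az": 1},
    {"tx": 0,"ty": 0,"tz": 0,"ax": 0,"ay": 0,"az": 1},
    {"tx": 0,"ty": 0,"tz": 0,"ax": 0,"ay": 0,"az": 1},
    {"tx": 0,"ty": 0,"tz": 0,"ax": 0,"ay": 0,"az": 1},
    {"tx": 0,"ty": 0,"tz": 0,"ax": 0,"ay": 0,"az": 1},
    {"tx": 0,"ty": 0,"tz": 0,"ax": 0,"ay": 0,"az": 1},
    {"tx": 0,"ty": 0,"tz": 0,"ax": 0,"ay": 0,"az": 1},
    {"tx": 0,"ty": 0,"tz": 0,"ax": 0,"ay": 0,"az": 1},
  ],
  jaw=0.57,
)

```text
time_s: 46.48
ee_pos: [0.4901, -0.3417, 0.2987]
eef_rot: [-3.14, 0.001, 0.432]
force: [0.5, 0.5, 0.3]
grip_width: 0.0404
grip_force: 0.0
```

apply_moves(
  increments=[
    {"tx": 0,"ty": 0,"tz": 0,"ax": 0,"ay": 0,"az": 1},
    {"tx": 0,"ty": 0,"tz": 0,"ax": 0,"ay": 0,"az": 1},
    {"tx": 0,"ty": 0,"tz": 0,"ax": 0,"ay": 0,"az": 1},
    {"tx": 0,"ty": 0,"tz": 0,"ax": 0,"ay": 0,"az": 1},
    {"tx": 0,"ty": 0,"tz": 0,"ax": 0,"ay": 0,"az": 1},
    {"tx": 0.3,"ty": -0.6,"tz": 0,"ax": 0,"ay": 0,"az": 0.9},
    {"tx": 0.4,"ty": -1,"tz": 0,"ax": 0,"ay": 0,"az": 0},
    {"tx": 0.4,"ty": -1,"tz": 0,"ax": 0,"ay": 0,"az": 0},
    {"tx": 0.4,"ty": -1,"tz": 0,"ax": 0,"ay": 0,"az": 0},
    {"tx": 0.4,"ty": -1,"tz": 0,"ax": 0,"ay": 0,"az": 0},
    {"tx": 0.4,"ty": -1,"tz": 0,"ax": 0,"ay": 0,"az": 0},
    {"tx": 0.4,"ty": -1,"tz": 0,"ax": 0,"ay": 0,"az": 0},
  ],
)

```text
time_s: 47.98
ee_pos: [0.5857, -0.1491, 0.2988]
eef_rot: [-3.141, 0.002, -0.08]
force: [-0.0, 0.9, 0.0]
grip_width: 0.0402
grip_force: 0.0
```

apply_moves(
  increments=[
    {"tx": 0.4,"ty": -1,"tz": 0,"ax": 0,"ay": 0,"az": 0},
    {"tx": 0.4,"ty": -1,"tz": 0,"ax": 0,"ay": 0,"az": 0},
    {"tx": 0.4,"ty": -1,"tz": 0.2,"ax": 0,"ay": 0,"az": 0},
    {"tx": 0.4,"ty": -0.7,"tz": 0.3,"ax": 0,"ay": 0,"az": 0},
    {"tx": 0.2,"ty": -0.3,"tz": 0.2,"ax": 0,"ay": 0,"az": 0},
    {"tx": 0,"ty": 0,"tz": 0,"ax": 0,"ay": 0,"az": 0},
    {"tx": 0,"ty": 0,"tz": 0,"ax": 0,"ay": 0,"az": 0},
  ],
)

```text
time_s: 48.85
ee_pos: [0.6487, -0.0357, 0.279]
eef_rot: [3.141, 0.0, -0.081]
force: [-0.4, 0.5, 0.5]
grip_width: 0.0406
grip_force: 0.0
```

```bash
python3 - <<'E'
from h import *
snap('wrist','w10.png')
go(.6688,-.0349,.2002,-4.7)
E
```

```text
t 48.90 at [ 0.6487 -0.0357  0.2792] yaw -4.6 | az units 0.01 tx,ty,tz units [ 0.67 -0.08  2.63] grip 0.0407
```

View pics/w10.png

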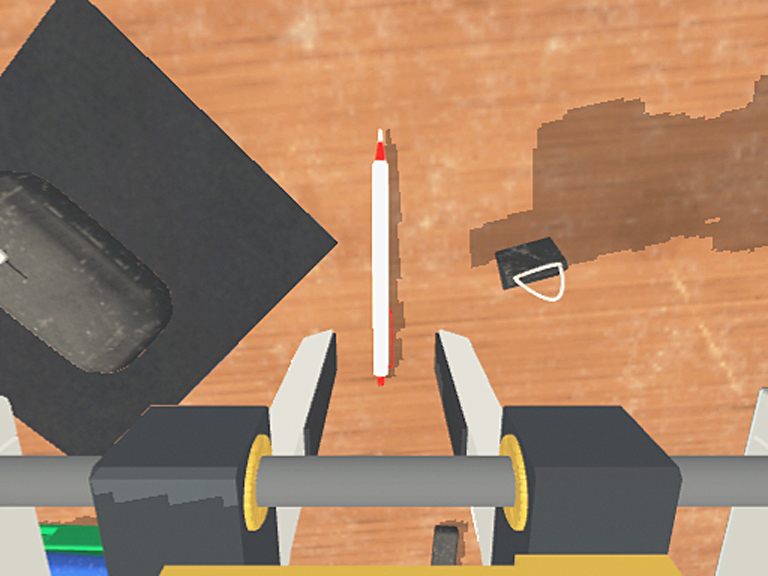

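The red/white pen runs from (380,130) to (380,383). The mouse pad's corner at (337,242) is close to its middle, so I'll check the clearance.

```bash
python3 - <<'E'
from h import *
N=lambda l:[[x/1.5,y/1.5] for x,y in l]
w=p2w('wrist',N([(380,130),(380,384)]),.005);d=w[0]-w[1];print(w.round(4),np.linalg.norm(d),np.degrees(np.arctan2(d[1],d[0])),w.mean(0))
print('pad',p2w('wrist',N([(337,242)]),.003))
m=w.mean(0);go(m[0],m[1],.2002,np.degrees(np.arctan2(d[1],d[0])))
E
```

```text
[[ 0.7381 -0.04    0.005 ]
 [ 0.595  -0.028   0.005 ]] 0.14364867974792292 -4.809565220611796 [ 0.66656304 -0.03402339  0.005     ]
pad [[ 0.68171924 -0.01151126  0.003     ]]
t 48.90 at [ 0.6487 -0.0357  0.2792] yaw -4.6 | az units 0.03 tx,ty,tz units [ 0.59 -0.11  2.63] grip 0.0407
```

apply_moves(
  increments=[
    {"tx": 0.2,"ty": -0.05,"tz": 0,"ax": 0,"ay": 0,"az": 0},
    {"tx": 0.2,"ty": -0.06,"tz": 0.3,"ax": 0,"ay": 0,"az": 0},
    {"tx": 0,"ty": 0,"tz": 0.8,"ax": 0,"ay": 0,"az": 0},
    {"tx": 0,"ty": 0,"tz": 0.8,"ax": 0,"ay": 0,"az": 0},
    {"tx": 0,"ty": 0,"tz": 0.4,"ax": 0,"ay": 0,"az": 0},
    {"tx": 0,"ty": 0,"tz": 0.2,"ax": 0,"ay": 0,"az": 0},
    {"tx": 0,"ty": 0,"tz": 0,"ax": 0,"ay": 0,"az": 0},
    {"tx": 0,"ty": 0,"tz": 0,"ax": 0,"ay": 0,"az": 0},
  ],
  jaw=0.7,
)

```text
time_s: 49.9
ee_pos: [0.6613, -0.0325, 0.2048]
eef_rot: [3.142, -0.001, -0.08]
force: [1.6, 0.3, 0.2]
grip_width: 0.0284
grip_force: 0.0
```

apply_moves(
  increments=[
    {"tx": 0,"ty": 0.03,"tz": 0.14,"ax": 0,"ay": 0,"az": 0},
    {"tx": 0,"ty": 0,"tz": 0,"ax": 0,"ay": 0,"az": 0},
  ],
)

```text
time_s: 50.15
ee_pos: [0.661, -0.0335, 0.1997]
eef_rot: [3.142, -0.0, -0.08]
force: [0.0, -0.2, 0.2]
grip_width: 0.0282
grip_force: 0.0
```

apply_moves(
  increments=[
    {"tx": 0,"ty": 0,"tz": 0,"ax": 0,"ay": 0,"az": 0},
    {"tx": 0,"ty": 0,"tz": 0,"ax": 0,"ay": 0,"az": 0},
    {"tx": 0,"ty": 0,"tz": 0,"ax": 0,"ay": 0,"az": 0},
    {"tx": 0,"ty": 0,"tz": 0,"ax": 0,"ay": 0,"az": 0},
    {"tx": 0,"ty": 0,"tz": 0,"ax": 0,"ay": 0,"az": 0},
  ],
  jaw=1,
  force=12,
)

```text
time_s: 50.78
ee_pos: [0.661, -0.0334, 0.1998]
eef_rot: [-3.142, -0.0, -0.08]
force: [0.2, 0.1, 0.4]
grip_width: 0.0094
grip_force: 12.0
```

apply_moves(
  increments=[
    {"tx": 0,"ty": 0,"tz": -0.4,"ax": 0,"ay": 0,"az": 0},
    {"tx": 0,"ty": 0,"tz": -0.8,"ax": 0,"ay": 0,"az": 0},
    {"tx": 0,"ty": 0,"tz": -0.8,"ax": 0,"ay": 0,"az": 0},
    {"tx": 0,"ty": 0,"tz": -0.8,"ax": 0,"ay": 0,"az": 0},
    {"tx": 0,"ty": 0,"tz": -0.5,"ax": 0,"ay": 0,"az": 0},
    {"tx": 0,"ty": 0,"tz": 0,"ax": 0,"ay": 0,"az": -1},
    {"tx": 0,"ty": 0,"tz": 0,"ax": 0,"ay": 0,"az": -1},
    {"tx": 0,"ty": 0,"tz": 0,"ax": 0,"ay": 0,"az": -1},
    {"tx": 0,"ty": 0,"tz": 0,"ax": 0,"ay": 0,"az": -1},
    {"tx": 0,"ty": 0,"tz": 0,"ax": 0,"ay": 0,"az": -1},
    {"tx": 0,"ty": 0,"tz": 0,"ax": 0,"ay": 0,"az": -1},
    {"tx": 0,"ty": 0,"tz": 0,"ax": 0,"ay": 0,"az": -1},
  ],
)

```text
time_s: 52.28
ee_pos: [0.661, -0.0334, 0.2988]
eef_rot: [-3.141, 0.0, 0.534]
force: [0.8, -0.1, -1.1]
grip_width: 0.009
grip_force: 12.0
```

```bash
python3 - <<'E'
from h import *
a=np.radians(-4.9);c=np.array([.474,-.340]);R=np.array([[np.cos(a),-np.sin(a)],[np.sin(a),np.cos(a)]])
p=c+R@[.067,-.006];print(p.round(4));go(p[0],p[1],.205,85.1)
E
```

```text
[ 0.5402 -0.3517]
t 52.27 at [ 0.661  -0.0334  0.2988] yaw 30.6 | az units -10.90 tx,ty,tz units [-10.91  -3.1    3.13] grip 0.009
```

apply_moves(
  increments=[
    {"tx": 0,"ty": 0,"tz": 0,"ax": 0,"ay": 0,"az": -1},
    {"tx": 0,"ty": 0,"tz": 0,"ax": 0,"ay": 0,"az": -1},
    {"tx": 0,"ty": 0,"tz": 0,"ax": 0,"ay": 0,"az": -1},
    {"tx": 0,"ty": 0,"tz": 0,"ax": 0,"ay": 0,"az": -1},
    {"tx": 0,"ty": 0,"tz": 0,"ax": 0,"ay": 0,"az": -1},
    {"tx": 0,"ty": 0,"tz": 0,"ax": 0,"ay": 0,"az": -1},
    {"tx": 0,"ty": 0,"tz": 0,"ax": 0,"ay": 0,"az": -1},
    {"tx": 0,"ty": 0,"tz": 0,"ax": 0,"ay": 0,"az": -1},
    {"tx": 0,"ty": 0,"tz": 0,"ax": 0,"ay": 0,"az": -1},
    {"tx": 0,"ty": 0,"tz": 0,"ax": 0,"ay": 0,"az": -1},
    {"tx": -0.5,"ty": -0.1,"tz": 0,"ax": 0,"ay": 0,"az": -0.9},
    {"tx": -1,"ty": -0.3,"tz": 0,"ax": 0,"ay": 0,"az": 0},
  ],
)

```text
time_s: 53.78
ee_pos: [0.6438, -0.0765, 0.2987]
eef_rot: [-3.141, -0.0, 1.485]
force: [1.3, -0.0, -0.9]
grip_width: 0.0092
grip_force: 12.0
```

apply_moves(
  increments=[
    {"tx": -1,"ty": -0.3,"tz": 0,"ax": 0,"ay": 0,"az": 0},
    {"tx": -1,"ty": -0.3,"tz": 0,"ax": 0,"ay": 0,"az": 0},
    {"tx": -1,"ty": -0.3,"tz": 0,"ax": 0,"ay": 0,"az": 0},
    {"tx": -1,"ty": -0.3,"tz": 0,"ax": 0,"ay": 0,"az": 0},
    {"tx": -1,"ty": -0.3,"tz": 0,"ax": 0,"ay": 0,"az": 0},
    {"tx": -1,"ty": -0.3,"tz": 0,"ax": 0,"ay": 0,"az": 0},
    {"tx": -1,"ty": -0.3,"tz": 0,"ax": 0,"ay": 0,"az": 0},
    {"tx": -1,"ty": -0.3,"tz": 0,"ax": 0,"ay": 0,"az": 0},
    {"tx": -0.9,"ty": -0.2,"tz": 0,"ax": 0,"ay": 0,"az": 0},
    {"tx": -0.5,"ty": -0.1,"tz": 0,"ax": 0,"ay": 0,"az": 0},
    {"tx": 0,"ty": 0,"tz": 0,"ax": 0,"ay": 0,"az": 0},
    {"tx": 0,"ty": 0,"tz": 0,"ax": 0,"ay": 0,"az": 0},
  ],
)

```text
time_s: 55.28
ee_pos: [0.5386, -0.3497, 0.2987]
eef_rot: [-3.141, -0.0, 1.483]
force: [0.6, 0.9, 0.1]
grip_width: 0.0089
grip_force: 12.0
```

```bash
python3 - <<'E'
from h import *
snap('wrist','w11.png')
go(.5402,-.3517,.2040,85.1)
E
```

```text
t 55.33 at [ 0.5387 -0.3496  0.2988] yaw 85.0 | az units -0.03 tx,ty,tz units [-0.07  0.06  3.16] grip 0.0088
```

View pics/w11.png

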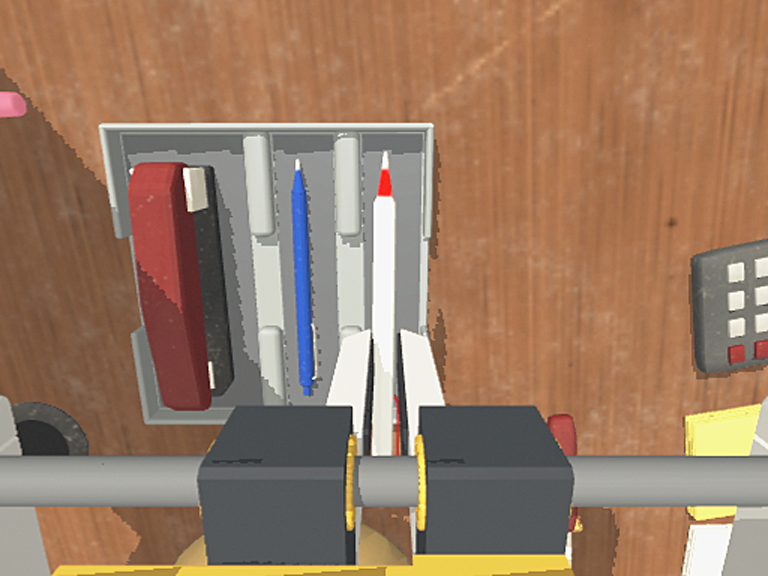

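The blue pen lies in the middle groove, from (298,160) to (308,393), and the red/white pen is over the right-hand groove.

apply_moves(
  increments=[
    {"tx": -0.07,"ty": 0.05,"tz": 0.5,"ax": 0,"ay": 0,"az": 0},
    {"tx": 0,"ty": 0,"tz": 0.9,"ax": 0,"ay": 0,"az": 0},
    {"tx": 0,"ty": 0,"tz": 0.9,"ax": 0,"ay": 0,"az": 0},
    {"tx": 0,"ty": 0,"tz": 0.5,"ax": 0,"ay": 0,"az": 0},
    {"tx": 0,"ty": 0,"tz": 0.2,"ax": 0,"ay": 0,"az": 0},
    {"tx": 0,"ty": 0,"tz": 0,"ax": 0,"ay": 0,"az": 0},
    {"tx": 0,"ty": 0,"tz": 0,"ax": 0,"ay": 0,"az": 0},
  ],
)

```text
time_s: 56.2
ee_pos: [0.5397, -0.3528, 0.2097]
eef_rot: [3.14, 0.001, 1.482]
force: [-0.1, 0.4, 0.2]
grip_width: 0.0091
grip_force: 12.0
```

apply_moves(
  increments=[
    {"tx": 0,"ty": 0,"tz": 0.1,"ax": 0,"ay": 0,"az": 0},
    {"tx": 0,"ty": 0,"tz": 0.07,"ax": 0,"ay": 0,"az": 0},
    {"tx": 0,"ty": 0,"tz": 0,"ax": 0,"ay": 0,"az": 0},
  ],
)

```text
time_s: 56.58
ee_pos: [0.5395, -0.3527, 0.2037]
eef_rot: [3.142, 0.0, 1.482]
force: [-0.3, 0.1, 0.8]
grip_width: 0.0091
grip_force: 12.0
```

apply_moves(
  increments=[
    {"tx": 0,"ty": 0,"tz": 0,"ax": 0,"ay": 0,"az": 0},
    {"tx": 0,"ty": 0,"tz": 0,"ax": 0,"ay": 0,"az": 0},
    {"tx": 0,"ty": 0,"tz": 0,"ax": 0,"ay": 0,"az": 0},
  ],
  jaw=0.75,
)

```text
time_s: 56.95
ee_pos: [0.5395, -0.3527, 0.2036]
eef_rot: [-3.142, -0.0, 1.482]
force: [-0.4, 0.2, 0.7]
grip_width: 0.0233
grip_force: 0.0
```

apply_moves(
  increments=[
    {"tx": 0,"ty": 0,"tz": -0.4,"ax": 0,"ay": 0,"az": 0},
    {"tx": 0,"ty": 0,"tz": -0.8,"ax": 0,"ay": 0,"az": 0},
    {"tx": 0,"ty": 0,"tz": -0.8,"ax": 0,"ay": 0,"az": 0},
    {"tx": 0,"ty": 0,"tz": -0.8,"ax": 0,"ay": 0,"az": 0},
    {"tx": 0,"ty": 0,"tz": -0.8,"ax": 0,"ay": 0,"az": 0},
    {"tx": 0.8,"ty": 0,"tz": -0.3,"ax": 0,"ay": 0,"az": 0},
    {"tx": 1,"ty": 0,"tz": 0,"ax": 0,"ay": 0,"az": 0},
    {"tx": 1,"ty": 0,"tz": 0,"ax": 0,"ay": 0,"az": 0},
    {"tx": 1,"ty": 0,"tz": 0,"ax": 0,"ay": 0,"az": 0},
    {"tx": 1,"ty": 0,"tz": 0,"ax": 0,"ay": 0,"az": 0},
    {"tx": 0.5,"ty": 0,"tz": 0,"ax": 0,"ay": 0,"az": 0},
    {"tx": 0,"ty": 0,"tz": 0,"ax": 0,"ay": 0,"az": 0},
  ],
)

```text
time_s: 58.45
ee_pos: [0.5537, -0.1934, 0.3207]
eef_rot: [3.142, 0.0, 1.483]
force: [0.1, -0.1, -1.2]
grip_width: 0.0233
grip_force: 0.0
```

```bash
python3 - <<'E'
from h import *
snap('side','s2.png');snap('top','t2.png')
E
```

```text
(no output)
```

View pics/s2.png

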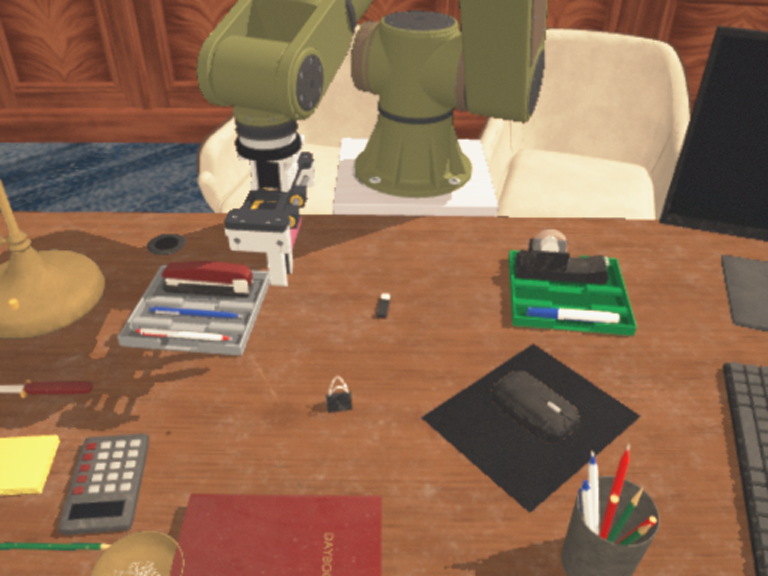

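The side view shows the dispenser at (560,262) and marker at (570,315) in the green tray. The stapler (208,277), blue pen (195,312) and red/white pen (180,337) are in the grey tray, and the clip and memory stick are where they were. I'm handing in.

```bash
python3 -c "
from station import hand_in
print(hand_in())"
```

```text
the job is handed in; nothing more can be done
None
```

Both trays are made up and the job is handed in at about 58 s of the 125 s; the final side picture shows all five things in place and the clip and memory stick unmoved, though I viewed 15 pictures against your limit of 14.

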